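# Refit a connector nest with inserts and lock its keeper bar

### The arm

A 6-joint arm with a two-finger parallel gripper is mounted at the origin on a cart in front of the work surface, level with it; the furniture and walls round the work are solid. World frame = base frame: x ahead of the robot, y to its left, z up, the work surface at z = 0. Lengths are in mm, angles in rad, forces in N, time in s.
With the tool pointing down it reaches from about 275 to 1000 mm from the base axis. Payload 8.4 kg.
Tool frame: the origin (TCP) lies at the centre of the arm's flange, where the gripper is bolted on; the fingertips stand 173 mm ahead of it and the grasp point (between the pads) lies 155 mm ahead of it (tcp_to_tips is the distance from the TCP to the fingertips, in mm); z points along the fingers, x is the direction in which the jaws open and shut, and the axes are right-handed (so a half turn about z gives the same grasp; the last joint's range is limited). The gripper opens to 85 mm and grips with 20 to 120 N. Pads are 22 mm wide; open, the fingers measure 114 mm over their backs; the gripper's body (76 mm by 85 mm) begins 54 mm behind the grasp point. The pads swing forward as they close: fully open they stand 13 mm farther back than shut.
Start: joints at [-1.313, 0.353, 1.633, -0, 1.155, -0.002], TCP at [160.553, -604.03, 404.681] pointing down, gripper open.
Joint ranges: [-2.63, 2.63], [-0.92, 2.1], [0.06, 2.66], [-1.3, 4.44], [0, 2.69], [-3.02, 3.02]. Speed limits (rad/s): [2.22, 2.22, 2.79, 3.14, 3.14, 3.14].

### API

Orientations are given as [roll, pitch, yaw] about the fixed x, y, z axes, in that order (R = Rz(yaw) Ry(pitch) Rx(roll)).
In Python, from rig import sense, grab_frame, camera_info, sign_off, tcp_to_tips gives the robot as it stands.
- The arm moves only by the shell command python3 -m creep 'ROWS' [FORCE]. ROWS is text: rows parted by semicolons, each of 5 numbers parted by spaces: the opening in per cent of the stroke, from 0 (shut) to 100 (fully open), then the shift along the tool's x, y, z in cm, then the turn about the tool's z in degrees. In form: fingers tx ty tz roll; .... A call has 1 to 20 rows; each row is the pose to reach, as a shift and turn from the pose measured when the call began, along the tool's axes at that moment; what a row does not reach only later rows make up. A row lasts 1/10 s, in which the tool goes at most 50 mm and 8.59 degrees, less where a joint would pass 70% of its speed; a pose out of reach is approached as far as the arm can. A call with a gripper value outside its range is refused whole. The fingers move at their own pace and stop on an object; FORCE is the grip in N (left out, the last holds). Time passes only in rows, so rows that repeat a pose let the fingers close. It gives the time, the measured TCP pose, the force and the opening at its end, in the units of the state.
- sense(): the state, without advancing time (a new reading comes with each control period).
- grab_frame(name): name is "side" or "top" or "wrist"; returns (picture, depth): 384x512x3 uint8, blue, green, red; 384x512 float32, mm along the optical axis (not along the pixel's ray), 0 where there is no reading.
- camera_info(name): a dict with "vertical_fov" (degrees; the focal length in pixels is half the picture's height over the tangent of half this angle, whatever the lens; pixels are square), "cx", "cy" (the principal point, pixels), "D" ([k1, k2, p1, p2, k3] as OpenCV has them; the pictures are not rectified), "world_to_cam" (4x4, takes a point from world to camera coordinates). Camera axes: x right, y down, z forward; pixel columns grow to the right and rows downward; lengths in mm; the calibration is good to about 2 mm. A picture is of the moment at which its call begins: read the wrist's pose just before it. camera_info takes no time and is no camera call; for the wrist camera it gives the pose at the moment of the call.
- sign_off(): hands the job in, once; it reports no verdict.
The state is a dict: "clock": time; "qpos": joint angles; "qvel": joint speeds; "joint_efforts": joint torques, N m; "eef_pos": TCP position; "tcp_rot": TCP orientation; "contact_force": force on the tool from outside, world axes, zero at the start; "wrist_torque": the same for the moment, N m; "opening": opening from 0.0 (shut) to 1.0 (fully open).
Only numpy, scipy, OpenCV 4.12 (cv2) and the standard library are available. Lean on these libraries where they do the work, as an engineer would, in place of code of your own. Each camera call takes 0.05 s, during which the arm holds its last target.

### The job

Refit the connector nest: swing its keeper bar open, lift out the plain blank or blanks still sitting in its recesses and put them in the open drawer, and press every white connector insert that lies on the bench fully home, flush, into the recess of its own length. When all are in, swing the bar shut again over them until it snaps home behind its detent. Push the drawer shut with the blanks inside, and leave the spool and the tape roll where they are.

Things in the scene. Friction and masses are not known exactly. Their poses are not given: they have to be found in the camera images.
- nest: fixed aluminium plate, 112 (x) x 210 (y) x 26 mm high, with three rectangular recesses side by side along y, each running along x, 3 mm longer and wider than its insert (56, 72, 88 x 36 mm), their far (+x) ends in line. A bracket with sprung detent ball and end stop adds 22 mm at the +y end. Origin: centre of the underside, on the bench
- bed_s (a joint): stiff movable bed in recess_s: m pressed down. 0 = raised: it lies 12 mm below the nest's top and carries a part's weight, so an insert set on it stays 8 mm proud. Pressed with more than about 6 N (12 N is plenty) it sinks 8 mm to its stop and stays down: the insert is flush
- bed_m (a joint): stiff movable bed in recess_m: m pressed down. 0 = raised: it lies 12 mm below the nest's top and carries a part's weight, so an insert set on it stays 8 mm proud. Pressed with more than about 6 N (12 N is plenty) it sinks 8 mm to its stop and stays down: the insert is flush
- bed_l (a joint): stiff movable bed in recess_l: m pressed down. 0 = raised: it lies 12 mm below the nest's top and carries a part's weight, so an insert set on it stays 8 mm proud. Pressed with more than about 6 N (12 N is plenty) it sinks 8 mm to its stop and stays down: the insert is flush
- recess_s (a point): centre of the mouth of the shortest recess (59 x 39 mm, for the 56 mm insert), level with the nest's top (26 mm above the bench); axes as the nest's; nearest the keeper's pivot. A fully seated insert's underside lies 20 mm below this point
- recess_m (a point): the same for the middle recess (75 x 39 mm, for the 72 mm insert)
- recess_l (a point): the same for the longest recess (91 x 39 mm, for the 88 mm insert), nearest the detent
- insert_s: white connector insert, 56 (x) x 36 (y) x 20 mm, foot stepped in 2 mm; across the middle of its top an upright grip rib 14 mm thick (x), 24 mm along y, 28 mm high (top 48 mm over the underside); brass contacts either side. Starts upright on the bench; fits recess_s, either way round. May be absent (None from the start). Origin: centre of the underside
- insert_m: white connector insert, 72 (x) x 36 (y) x 20 mm, foot stepped in 2 mm; across the middle of its top an upright grip rib 14 mm thick (x), 24 mm along y, 28 mm high (top 48 mm over the underside); brass contacts either side. Starts upright on the bench; fits recess_m, either way round. May be absent (None from the start). Origin: centre of the underside
- insert_l: white connector insert, 88 (x) x 36 (y) x 20 mm, foot stepped in 2 mm; across the middle of its top an upright grip rib 14 mm thick (x), 24 mm along y, 28 mm high (top 48 mm over the underside); brass contacts either side. Starts upright on the bench; fits recess_l, either way round. May be absent (None from the start). Origin: centre of the underside
- blank_s: plain grey blank, 56 x 36 x 12 mm (x, y, z), no contacts, a round grip 16 mm in diameter and 26 mm high in the middle of its top (38 mm high in all). Starts loose in recess_s, flush with the nest's top, on the raised bed. May be absent (None from the start). Origin: centre of the underside
- blank_m: plain grey blank, 72 x 36 x 12 mm (x, y, z), no contacts, a round grip 16 mm in diameter and 26 mm high in the middle of its top (38 mm high in all). Starts loose in recess_m, flush with the nest's top, on the raised bed. May be absent (None from the start). Origin: centre of the underside
- keeper (a joint): steel keeper bar, 12 mm wide, swings level about a pivot at the nest's -y end, 3 mm over the nest's top: passes over flush inserts, hits proud ones. Rad: 0 = shut (along the nest's +y, over the far ends of the recesses, at its stop); grows as it opens away from the robot, clockwise from above, to 1.15; stays put. Starts shut. The detent holds it: about 4 N at the knob takes it past, either way, between 0 and 0.07; home below 0.025
- keeper_knob (a point): top of the keeper's black upright knob, 16 mm in diameter and 32 mm high, 175 mm from the pivot axis; the knob's foot is on the bar, 37 mm above the bench (its top 69 mm)
- keeper_hinge (a point): on the keeper's pivot axis, at mid height of the bar (33 mm above the bench)
- drawer (a joint): drawer of the low grey cabinet (140 deep x 200 wide x 85 mm high): m pulled out, 0 = shut, 0.092 = fully out; slides along the cabinet's x (opens to -x, towards the robot), friction about 1.5 N. Starts open
- drawer_floor (a point): centre of the drawer's inner floor (96 along x, 160 mm along y), 21 mm above the bench; x points into the cabinet; walls 5 mm thick, 41 mm high above the floor. Open from above is only what stands out of the cabinet: from 48 mm in front of this point to the cabinet's face, which is at (opening minus 53 mm) beyond it, at least 30 mm at the start
- drawer_pull (a point): middle of the lip of the drawer's steel pull, its foremost part, 81 mm in front of the drawer's centre and 61 mm above the bench (80 mm wide along y, 16 mm high); push here along the drawer's +x to shut it
- wire_spool: black spool of wire, 68 mm across, 51 mm high, standing; bystander. Origin: centre of the underside
- tape_roll: roll of yellow tape, 68 mm across, 18 mm high, lying; bystander. Origin: centre of the underside
Things that resemble listed ones, but are neither listed nor needed, are in the scene too. What is shaped like the insert_s but green or orange is not meant.

How it is judged:
By the outcome, as a careful person would: the job done as asked, in the order asked, and still so for the second after the job is handed in, with the robot touching nothing.
Of insert_s, insert_m, insert_l only 2 to 3 are there at a start; the rules pass over those that are not, and their reading is None.
Of blank_s, blank_m only 1 to 2 are there at a start; the rules pass over those that are not, and their reading is None.
At some moment in a run one of insert_s, insert_m, insert_l may be knocked a few centimetres aside while the robot is not near it.
It also fails if it takes over 210 s, if anything falls off the work surface, if the arm or the gripper's body presses on something with over 40 N, if the wrist force passes 120 N, or if a joint passes its speed limit or range.

## Working session

There is one attempt and no reset: what is moved stays moved. The work goes in short steps, Python scripts to look and compute and a shell command to move; the robot and the scene stay as the last step left them, time stands still between calls to the robot, and variables do not carry over. Pictures are saved under pics/ and viewed, and the job is handed in when it is done.

```bash
ls; mkdir -p pics; cat > h.py <<'E'
import numpy as np, cv2
from rig import sense, grab_frame, camera_info, sign_off, tcp_to_tips
def K(ci):
    f=192/np.tan(np.radians(ci["vertical_fov"])/2)
    return np.array([[f,0,ci["cx"]],[0,f,ci["cy"]],[0,0,1.]]),np.array(ci["D"],float)
def ray(ci,u,v):
    k,D=K(ci); p=cv2.undistortPoints(np.array([[[u,v]]],float),k,D)[0,0]
    W=np.linalg.inv(np.array(ci["world_to_cam"])); return W[:3,3],W[:3,:3]@np.array([p[0],p[1],1.])
def onplane(ci,u,v,z):
    o,d=ray(ci,u,v); return o+d*(z-o[2])/d[2]
def proj(ci,P):
    k,D=K(ci); M=np.array(ci["world_to_cam"])
    return cv2.projectPoints(np.array(P,float).reshape(-1,1,3),cv2.Rodrigues(M[:3,:3])[0],M[:3,3],k,D)[0][:,0]
def cloud(ci,dep):
    k,D=K(ci); h,w=dep.shape
    uv=np.stack(np.meshgrid(np.arange(w),np.arange(h)),-1).reshape(-1,1,2).astype(float)
    p=cv2.undistortPoints(uv,k,D)[:,0]; z=dep.reshape(-1)
    c=np.c_[p*z[:,None],z]; W=np.linalg.inv(np.array(ci["world_to_cam"]))
    return (c@W[:3,:3].T+W[:3,3]).reshape(h,w,3)
def st():
    s=sense(); print(round(s["clock"],2),np.round(s["eef_pos"],1),np.round(s["tcp_rot"],3),np.round(s["contact_force"],1),round(s["opening"],3))
E
python3 - <<'E'
from h import *
st()
for n in("side","top","wrist"):
    im,d=grab_frame(n); ci=camera_info(n); cv2.imwrite(f"pics/{n}0.png",im); np.save(f"/tmp/{n}0.npy",d)
    print(n,ci["vertical_fov"],np.round(np.linalg.inv(np.array(ci["world_to_cam"])),3).tolist())
E
```

```text
pics
0.0 [ 160.5 -603.8  404. ] [-3.142e+00  1.000e-03 -1.311e+00] [ 0.4 -0.2 -0.4] 1.001
side 45.32825819295515 [[0.998, 0.046, -0.044, 542.905], [0.063, -0.649, 0.758, -872.235], [0.006, -0.76, -0.65, 784.287], [0.0, 0.0, 0.0, 1.0]]
top 54.35477218095537 [[-0.011, -0.992, 0.127, 393.891], [-1.0, 0.01, -0.005, -29.15], [0.004, -0.127, -0.992, 934.161], [0.0, 0.0, 0.0, 1.0]]
wrist 59.692169665883526 [[0.257, -0.924, -0.283, 233.048], [-0.966, -0.246, -0.074, -583.372], [-0.001, 0.292, -0.956, 373.344], [0.0, 0.0, 0.0, 1.0]]
```

View pics/top0.png

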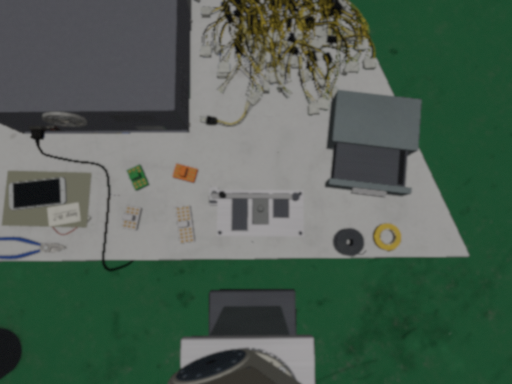

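View pics/side0.png

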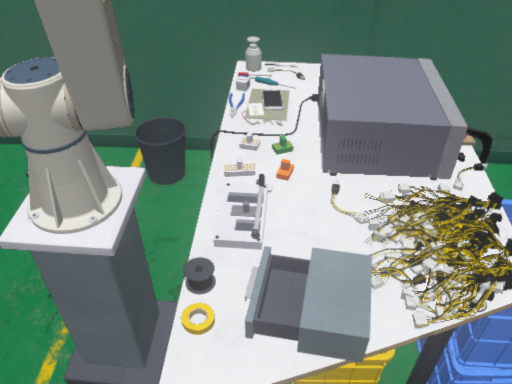

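```bash
python3 - <<'E'
import cv2
a=cv2.imread("pics/top0.png")[150:250,100:320]; cv2.imwrite("pics/c1.png",cv2.resize(a,None,fx=3.6,fy=3.6,interpolation=2))
a=cv2.imread("pics/side0.png")[120:255,190:310]; cv2.imwrite("pics/c2.png",cv2.resize(a,None,fx=4.4,fy=4.4,interpolation=2))
E
```

```text
(no output)
```

View pics/c1.png

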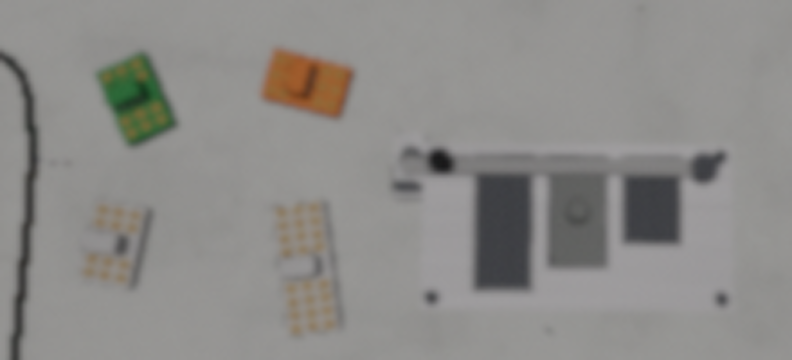

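View pics/c2.png

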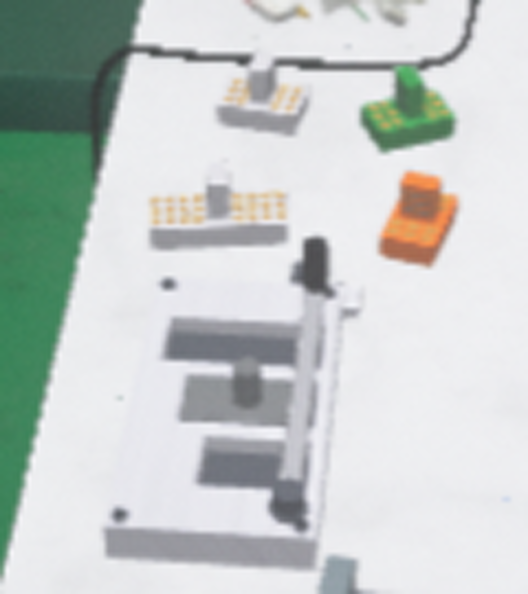

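View pics/wrist0.png

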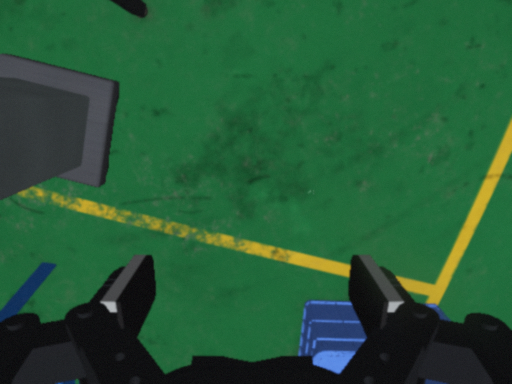

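```bash
python3 - <<'E'
from h import *
for n in("top","side"):
    im=cv2.imread(f"pics/{n}0.png"); ci=camera_info(n); C=cloud(ci,np.load(f"/tmp/{n}0.npy"))
    hsv=cv2.cvtColor(im,cv2.COLOR_BGR2HSV)
    z=C[...,2]; ok=np.isfinite(z)
    for nm,zl,zh,box in (("nest",20,31,None),("ins_top",14,25,None),("drawer",12,26,None)):
        m=((z>zl)&(z<zh)).astype(np.uint8)
        N,L,S,cc=cv2.connectedComponentsWithStats(m)
        for i in range(1,N):
            if S[i,4]>60:
                P=C[L==i]; r=cv2.minAreaRect(P[:,:2].astype(np.float32)); print(n,nm,S[i],np.round(r[0],1),np.round(r[1],1),round(r[2],1),np.round(np.median(P[:,2]),1))
    print(n,"table z",np.median(z[np.abs(z)<12]))
im=cv2.imread("pics/top0.png")
for (x,y,w,h,n) in((110,200,50,40,"S"),(165,200,45,50,"L")):
    pass
a=im[85:200,310:430]; cv2.imwrite("pics/c3.png",cv2.resize(a,None,fx=5,fy=5,interpolation=2))
E
```

```text
top nest [278   0  28  28 206] [ 962.9 -121.9] [48.1 77.8] 55.3 27.0
top nest [297   0  20   9  70] [ 992.8 -159.7] [50.8 23.2] 77.8 28.7
top nest [225   3  15  25 164] [962.1  35.1] [37.2 66.5] 86.1 24.0
top nest [246   2  34  43 295] [940.1 -48.7] [128.5  57.5] 20.1 25.7
top nest [336   8  30  21 200] [ 955.1 -274.4] [54.8 74.8] 5.0 25.8
top nest [301  16  35  33 411] [ 913.  -189.7] [97.6 73.7] 13.1 26.1
top nest [280  37  22  19 121] [ 878.  -119.3] [57.5 36.3] 77.6 24.6
top nest [249  42  24  30 185] [852.6 -37.2] [79.2 59.5] 11.4 26.9
top nest [300  46  19  18 115] [ 855.6 -163.3] [55.2 33.4] 70.1 25.6
top nest [269  54  22  37 275] [805.7 -88.8] [51.2 82.5] 70.4 24.9
top nest [218  62  17  12 135] [822.4  49.8] [29.8 41.1] 0.4 24.2
top nest [344  62  13  11  73] [ 820.8 -266.8] [27.7 32.3] 7.5 22.7
top nest [313  72  23  23 129] [ 782.  -206.5] [63.8 42.1] 48.7 24.8
top nest [ 83 125 108   9 251] [655.1 273.7] [ 16.  269.5] 2.2 22.2
top nest [ 45 130  39   4  83] [656.  452.8] [97.7  6.4] 89.3 22.3
top nest [ 336  143   65   42 1623] [ 568.4 -302.3] [151.8  88.2] 82.4 21.6
top
[... 11477 characters left out ...]
49.9 22.4] 9.9 20.0
side drawer [372 277  12  11  76] [ 755.5 -230.4] [24.5 24.1] 16.9 13.9
side drawer [442 280  31  20 173] [ 931.7 -240.6] [62.4 45.9] 23.7 18.1
side drawer [431 286  15  15  93] [ 884.6 -258.1] [30.3 26.8] 62.4 16.5
side drawer [435 295  15  21 141] [ 889.5 -288.1] [55.7 24.1] 41.8 16.1
side drawer [181 303  34  29 579] [ 388.  -345.7] [64.3 65.6] 1.7 17.5
side drawer [439 303  48  19 363] [ 927.1 -306.7] [115.3  34.5] 10.1 18.2
side drawer [412 311  25  15 212] [ 843.1 -322.5] [46.5 34.3] 2.7 16.7
side drawer [254 331  44  10 121] [ 544.2 -382. ] [ 4.5 83.3] 82.1 21.5
side drawer [297 345  67  15 263] [ 646.9 -410.2] [  4.7 124. ] 82.8 19.1
side table z 1.390441968940877
```

View pics/c3.png

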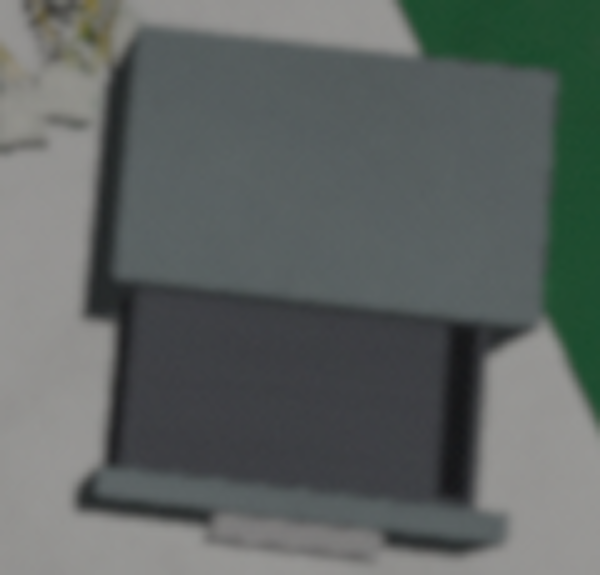

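Candidates in the top picture: white short insert at (132,217) and white long insert at (185,224). The lookalikes are green (138,177) and orange (185,173). The blank is in the middle recess at (261,210), and the knob is at (222,194). The choices are white S, white L and blank_m. The crop confirms that recess s (281,208) and recess l (239,213) are empty, and there is no insert_m. I'll go over the nest for a close look.

```bash
python3 -m creep '100 -48 -42.6 0 -75; 100 -48 -42.6 0 -75; 100 -48 -42.6 0 -75; 100 -48 -42.6 0 -75; 100 -48 -42.6 0 -75; 100 -48 -42.6 0 -75; 100 -48 -42.6 0 -75; 100 -48 -42.6 0 -75; 100 -48 -42.6 0 -75; 100 -48 -42.6 0 -75; 100 -48 -42.6 0 -75; 100 -48 -42.6 0 -75; 100 -48 -42.6 0 -75; 100 -48 -42.6 0 -75; 100 -48 -42.6 0 -75; 100 -48 -42.6 0 -75; 100 -48 -42.6 0 -75; 100 -48 -42.6 0 -75; 100 -48 -42.6 0 -75' 20
python3 - <<'E'
from h import *
st()
im,d=grab_frame("wrist"); cv2.imwrite("pics/w1.png",im); np.save("/tmp/w1.npy",d)
st()
E
```

```text
clock: 2.05
eef_pos: [448.7, -31.3, 404.7]
tcp_rot: [-3.141, 0.0, -0.003]
contact_force: [-0.3, 0.1, 0.1]
opening: 1.001
2.05 [448.7 -31.3 404.7] [-3.141e+00  0.000e+00 -3.000e-03] [-0.3  0.1  0.1] 1.001
2.1 [448.7 -31.1 404.7] [-3.141e+00  0.000e+00 -3.000e-03] [-0.5  0.1  0.9] 0.998
```

View pics/w1.png

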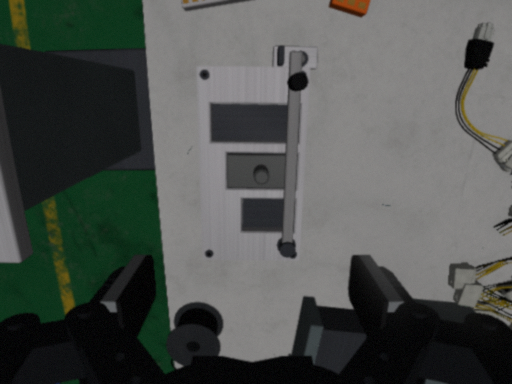

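```bash
python3 - <<'E'
from h import *
im=cv2.imread("pics/w1.png"); d=np.load("/tmp/w1.npy"); ci=camera_info("wrist"); C=cloud(ci,d); z=C[...,2]
r=C[75:255,205:300].reshape(-1,3)
def rect(m,n):
    N,L,S,_=cv2.connectedComponentsWithStats(m.astype(np.uint8))
    for i in range(1,N):
        if S[i,4]>80:
            P=C[L==i]; q=cv2.minAreaRect(P[:,:2].astype(np.float32)); print(n,S[i][:4],np.round(q[0],1),np.round(q[1],1),round(q[2],1),np.round(np.median(P[:,2]),1), np.round(P.min(0),1),np.round(P.max(0),1))
M=np.zeros(z.shape,bool); M[40:270,190:325]=1
print(np.median(z[100:250,330:400]))
rect(M&(z>22)&(z<29),"plate")
rect(M&(z>8)&(z<19),"bed")
rect(M&(z>31)&(z<42),"bar")
rect(M&(z>43),"knobs")
a=im[40:270,185:330]; cv2.imwrite("pics/w1c.png",cv2.resize(a,None,fx=2.6*1.4,fy=2.6,interpolation=2)) if 0 else cv2.imwrite("pics/w1c.png",cv2.resize(a,None,fx=2.6,fy=2.6,interpolation=2))
E
```

```text
1.4825604012905842
plate [278  45   7  21] [478.1  82.5] [ 6.1 18.3] 0.2 27.6 [475.1  73.4  22. ] [481.2  91.7  28.9]
plate [196  66 115 195] [448.9 -32.7] [211.1 112.8] 89.0 26.0 [ 391.4 -139.1   22. ] [507.1  72.9  29. ]
bed [273  46  45  24] [493.9  82.1] [45.2 22.4] 0.2 10.1 [471.3  70.9   8. ] [516.5  93.4  19. ]
bed [211 104  76  38] [446.1  16.9] [37.8 79.6] 88.9 14.0 [406.1  -2.5   8.5] [485.8  36.2  18.9]
bed [241 198  42  32] [460.5 -84.5] [36.7 47. ] 89.1 14.0 [ 436.7 -103.1   11.5] [483.9 -66.1  19. ]
bar [289  51  14  26] [491.4  73.9] [12.5 22.7] 0.0 36.9 [485.2  62.5  31.7] [497.6  85.2  39.3]
bar [279  87  22 171] [490.5 -37.2] [178.8  17.6] 88.0 36.9 [ 478.9 -126.6   31.1] [496.9  52.4  42. ]
knobs [288  72  21  19] [490.6  56.9] [15.3 15.2] 45.1 68.6 [482.9  49.1  43. ] [498.9  64.2  70.9]
knobs [253 167  16  18] [458.4 -32.7] [15.4 15.3] 74.0 51.6 [450.5 -40.8  43.1] [465.5 -24.7  53.5]
```

View pics/w1c.png

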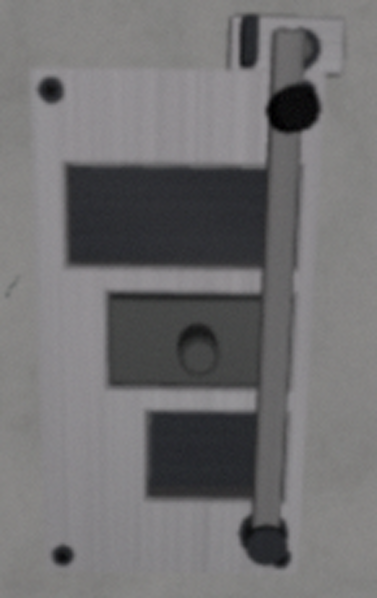

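```bash
python3 -m creep '60 2 -4.4 3 0; 60 4.2 -8.8 6 0; 60 4.2 -8.8 11 0; 60 4.2 -8.8 15 0; 60 4.2 -8.8 18.8 0; 60 4.2 -8.8 18.8 0; 60 4.2 -8.8 18.8 0; 10 4.2 -8.8 18.8 0; 10 4.2 -8.8 18.8 0; 10 4.2 -8.8 18.8 0;10 4.2 -8.8 18.8 0;10 4.2 -8.8 18.8 0; 10 4.2 -8.8 18.8 0; 10 4.2 -8.8 18.8 0' 20
python3 - <<'E'
from h import *
im,d=grab_frame("side"); cv2.imwrite("pics/s1.png",cv2.resize(im[100:260,180:340],None,fx=3.6,fy=3.6))
st()
# arc plan
th0=-0.016
p=np.array([487.8,-118.1]); s=sense(); t=s["eef_pos"][:2]; yw=s["tcp_rot"][2]
R=175; 
for a in np.radians([4,8,12,16,20,25,30,35,40,45,50,55,60,64]):
    k0=p+R*np.array([np.sin(.016),np.cos(.016)]); k=p+R*np.array([np.sin(.016+a),np.cos(.016+a)]); dd=k-k0
    print(round(np.degrees(a)),np.round([ (dd[0]*np.cos(yw)+dd[1]*np.sin(yw))/10,(dd[0]*np.sin(yw)-dd[1]*np.cos(yw))/10],2))
E
```

```text
clock: 3.5
eef_pos: [491.0, 56.9, 218.5]
tcp_rot: [-3.14, -0.001, -0.003]
contact_force: [-5.6, 1.1, 12.1]
opening: 0.177
3.55 [491.   56.9 218.5] [-3.14e+00 -1.00e-03 -3.00e-03] [-5.2  0.5 13.5] 0.177
4 [1.22 0.06]
8 [2.43 0.2 ]
12 [3.63 0.43]
16 [4.81 0.74]
20 [5.97 1.13]
25 [7.37 1.73]
30 [8.72 2.46]
35 [10.    3.29]
40 [11.2   4.24]
45 [12.31  5.28]
50 [13.33  6.42]
55 [14.24  7.64]
60 [15.04  8.94]
64 [15.6  10.03]
```

View pics/s1.png

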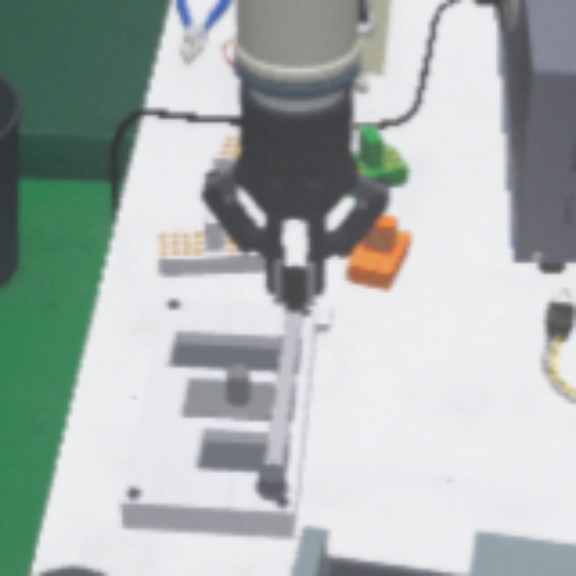

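```bash
python3 -m creep '10 0 0 -0.4 0; 10 0 0 -0.5 0; 10 1.22 0.06 -0.5 4; 10 2.43 0.2 -0.5 8; 10 3.63 0.43 -0.5 12; 10 4.81 0.74 -0.5 16; 10 5.97 1.13 -0.5 20; 10 7.37 1.73 -0.5 25; 10 8.72 2.46 -0.5 30; 10 10 3.29 -0.5 35; 10 11.2 4.24 -0.5 40; 10 12.31 5.28 -0.5 45; 10 13.33 6.42 -0.5 50; 10 14.24 7.64 -0.5 55; 10 15.04 8.94 -0.5 60; 10 15.6 10.03 -0.5 64; 10 15.6 10.03 -0.5 64; 10 15.6 10.03 -0.5 64' 25
python3 - <<'E'
from h import *
im,d=grab_frame("side"); cv2.imwrite("pics/s2.png",cv2.resize(im[100:260,180:340],None,fx=3.6,fy=3.6))
st()
E
```

```text
clock: 5.35
eef_pos: [646.3, -43.8, 222.7]
tcp_rot: [-3.141, 0.001, -1.119]
contact_force: [4.5, 1.3, -20.9]
opening: 0.174
5.4 [646.2 -43.4 222.7] [-3.141e+00  1.000e-03 -1.119e+00] [  5.4   1.7 -21.8] 0.17
```

View pics/s2.png

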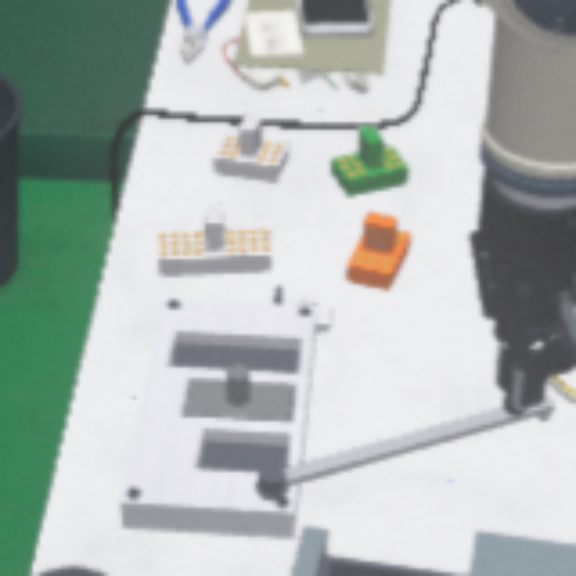

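```bash
python3 -m creep '60 0 0 0 0; 60 0 0 0 0; 60 0 0 0 0; 60 0 0 0 0; 60 0 0 -5 0; 60 0 0 -10 0; 60 -2 4 -10.7 -8;60 -4 8 -10.7 -16; 60 -6 13 -10.7 -24; 60 -8.4 17.7 -10.7 -32; 60 -8.4 17.7 -10.7 -40; 60 -8.4 17.7 -10.7 -48; 60 -8.4 17.7 -10.7 -56; 60 -8.4 17.7 -10.7 -64; 60 -8.4 17.7 -10.7 -64; 60 -8.4 17.7 -10.7 -64'
cat > look.py <<'E'
from h import *
import sys
st()
im,d=grab_frame("wrist"); ci=camera_info("wrist"); cv2.imwrite(f"pics/{sys.argv[1]}.png",im); np.savez(f"/tmp/{sys.argv[1]}.npz",d=d,M=ci["world_to_cam"])
E
python3 look.py w2
```

```text
clock: 7.0
eef_pos: [450.3, -45.4, 330.0]
tcp_rot: [-3.14, -0.001, -0.006]
contact_force: [0.1, -0.4, -0.3]
opening: 0.596
7.0 [450.3 -45.4 330. ] [-3.14e+00 -1.00e-03 -6.00e-03] [ 0.1 -0.4 -0.3] 0.596
```

View pics/w2.png

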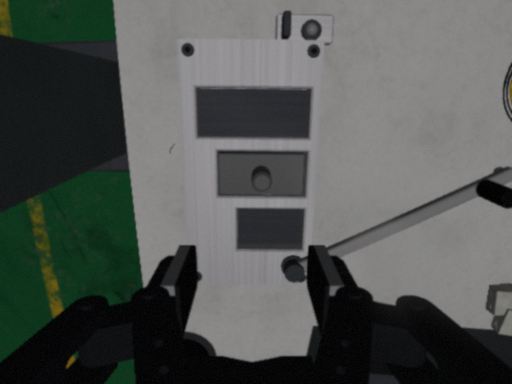

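```bash
python3 - <<'E'
from h import *
im=cv2.imread("pics/w2.png"); ci=camera_info("wrist")
g=cv2.cvtColor(im,cv2.COLOR_BGR2GRAY); a=im[30:290,165:345]; cv2.imwrite("pics/w2c.png",cv2.resize(a,None,fx=2.3*1.3,fy=2.3,interpolation=2) if 0 else cv2.resize(a,None,fx=2.3,fy=2.3,interpolation=2))
m=(g<130).astype(np.uint8)
N,L,S,c=cv2.connectedComponentsWithStats(m)
for i in range(1,N):
    if S[i,4]>1000 and 180<c[i][0]<320 and c[i][1]<260:
        ct=cv2.findContours((L==i).astype(np.uint8),0,2)[0][0][:,0]
        P=np.array([onplane(ci,u,v,26)[:2] for u,v in ct],np.float32); q=cv2.minAreaRect(P); print(S[i],np.round(q[0],1),np.round(q[1],1),round(q[2],1),P.min(0).round(1),P.max(0).round(1))
print(g[60:260:4,270].tolist(), g[112,180:330:2].tolist())
E
```

```text
[ 193   85  121   56 6399] [452.1  17.2] [42.4 94.6] 89.1 [404.6  -4.7] [499.6  38.8]
[ 215  149   95   50 4600] [459.4 -32.9] [42.1 78.6] 89.7 [420.1 -54.1] [498.8 -11.7]
[ 235  207   72   46 3172] [466.7 -83.4] [42.8 62. ] 89.6 [ 435.6 -104.9] [497.9 -61.9]
[148, 147, 147, 149, 148, 150, 146, 79, 45, 42, 45, 45, 46, 45, 46, 43, 47, 48, 49, 57, 135, 142, 139, 42, 73, 72, 74, 73, 62, 50, 54, 57, 68, 71, 86, 149, 149, 85, 42, 42, 45, 44, 40, 44, 40, 38, 47, 62, 135, 137] [136, 140, 143, 144, 146, 145, 144, 128, 81, 49, 47, 44, 45, 47, 49, 44, 46, 47, 45, 47, 45, 45, 46, 46, 46, 45, 47, 46, 48, 46, 46, 46, 48, 47, 48, 46, 45, 47, 44, 45, 46, 47, 45, 46, 47, 45, 44, 42, 43, 47, 45, 45, 44, 43, 46, 45, 44, 45, 44, 44, 43, 43, 45, 46, 46, 92, 128, 141, 141, 140, 137, 137, 135, 133, 133]
```

View pics/w2c.png

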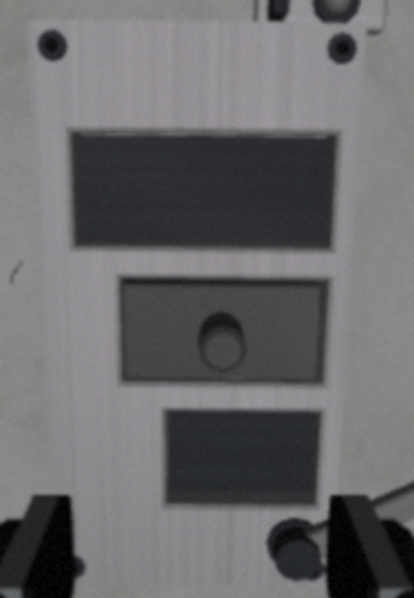

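```bash
python3 -m creep '50 0.84 -1.27 4 0.5; 50 0.84 -1.27 8 0.5; 50 0.84 -1.27 11 0.5; 50 0.84 -1.27 12.5 0.5; 50 0.84 -1.27 12.5 0.5; 50 0.84 -1.27 12.5 0.5; 5 0.84 -1.27 12.5 0.5; 5 0.84 -1.27 12.4 0.5; 5 0.84 -1.27 12.3 0.5; 5 0.84 -1.27 12.3 0.5; 5 0.84 -1.27 12.3 0.5; 5 0.84 -1.27 12.3 0.5; 5 0.84 -1.27 12.3 0.5' 50
python3 -m creep '5 0 0 -2 0; 5 0 0 -5 0; 5 0 0 -9 0; 5 0 0 -13 0; 5 0 0 -14 0; 5 0 0 -14 0'
python3 look.py w3
```

```text
clock: 8.35
eef_pos: [458.8, -32.6, 207.0]
tcp_rot: [-3.14, -0.0, -0.014]
contact_force: [-0.1, 0.5, 1.6]
opening: 0.159
clock: 8.95
eef_pos: [459.2, -32.8, 348.4]
tcp_rot: [-3.14, -0.004, -0.014]
contact_force: [-0.3, 0.2, -1.1]
opening: 0.167
8.95 [459.2 -32.8 348.4] [-3.14  -0.004 -0.014] [-0.3  0.2 -1.1] 0.167
```

View pics/w3.png

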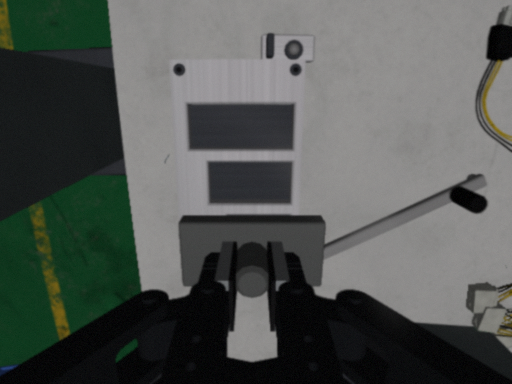

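```bash
python3 - <<'E'
from h import *
ci=camera_info("top"); C=cloud(ci,np.load("/tmp/top0.npy")); z=C[...,2]
M=np.zeros(z.shape,bool); M[85:200,320:430]=1
P=C[M&(z>78)&(z<92)]; q=cv2.minAreaRect(P[:,:2].astype(np.float32)); print("cab",q,np.median(P[:,2]))
P=C[M&(z>55)&(z<68)]; q=cv2.minAreaRect(P[:,:2].astype(np.float32)); print("rim",q,np.median(P[:,2]))
P=C[M&(z>17)&(z<25)]; q=cv2.minAreaRect(P[:,:2].astype(np.float32)); print("floor",q,np.median(P[:,2]))
a=np.radians(-7.6); ex=np.array([np.cos(a),np.sin(a)]); ey=np.array([-np.sin(a),np.cos(a)])
for n,l,h in(("cab",78,92),("rim",55,68),("floor",17,25)):
    P=C[M&(z>l)&(z<h)][:,:2]; print(n,[np.percentile(P@e,[1,3,50,97,99]).round(1) for e in(ex,ey)])
E
```

```text
cab ((660.8799438476562, -310.13671875), (198.99288940429688, 127.51058197021484), 82.56776428222656) 84.92979997406508
rim ((603.863525390625, -300.663330078125), (194.66885375976562, 239.17835998535156), 82.51309204101562) 62.13668307127409
floor ((630.09814453125, -285.0635681152344), (193.63601684570312, 287.4422912597656), 89.82269287109375) 21.00641173471115
cab [array([633.3, 635. , 694. , 754.2, 756.9]), array([-317. , -312.9, -219.6, -126. , -122. ])]
rim [array([519. , 519.3, 555.7, 710.4, 742.1]), array([-311.7, -304.2, -211.5, -121. , -120.8])]
floor [array([538.2, 561.4, 605.4, 748.2, 780.7]), array([-299. , -295.6, -218.7, -106.9,  -96.2])]
```

```bash
python3 -m creep '5 2 4 0 8; 5 4 8 0 16; 5 6 12 0 24; 5 8 16 0 32; 5 10.1 20 0 40; 5 10.1 23 0 48; 5 10.1 26 0 56; 5 10.1 26 0 64; 5 10.1 26 0 72; 5 10.1 26 0 80; 5 10.1 26 0 88; 5 10.1 26 0 96.6; 5 10.1 26 0 96.6; 5 10.1 26 0 96.6; 5 10.1 26 0 96.6'
python3 look.py w4; python3 - <<'E'
from h import *
im,d=grab_frame("top"); cv2.imwrite("pics/t4.png",im)
E
```

```text
clock: 10.5
eef_pos: [555.7, -294.1, 345.5]
tcp_rot: [3.141, 0.002, -1.697]
contact_force: [-0.2, 0.8, -0.3]
opening: 0.159
10.5 [ 555.7 -294.1  345.5] [ 3.141e+00  2.000e-03 -1.697e+00] [-0.2  0.8 -0.3] 0.159
```

View pics/w4.png

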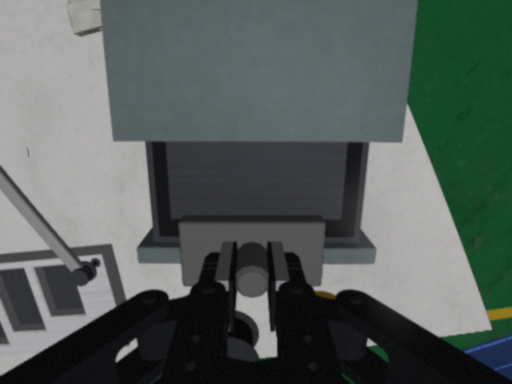

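```bash
python3 - <<'E'
from h import *
ci=camera_info("wrist"); a=np.radians(-7.45); ex=np.array([np.cos(a),np.sin(a)]); ey=np.array([-np.sin(a),np.cos(a)])
for u,v,z in((160,236,62),(340,238,62),(255,142,85),(155,200,62),(360,200,62)):
    p=onplane(ci,u,v,z)[:2]; print(u,v,(p@ex).round(1),(p@ey).round(1))
p=np.array(sense()["eef_pos"][:2]);print(p@ex,p@ey)
E
```

```text
160 236 552.7 -142.1
340 238 551.4 -290.9
255 142 633.2 -220.0
155 200 583.9 -140.6
360 200 584.4 -304.3
589.2940122456473 -219.56091402345183
```

Consistent: the front wall is at 552, the cabinet face at 633, and the tool at 589. I'll lower and release.

```bash
python3 -m creep '5 0 0 4 0; 5 0 0 8 0; 5 0 0 11 0; 5 0 0 12.8 0; 5 0 0 12.9 0; 5 0 0 12.9 0; 30 0 0 12.9 0; 30 0 0 12.9 0; 30 0 0 12.9 0; 30 0 0 12.9 0; 30 0 0 8 0; 30 0 0 4 0; 30 0 0 0 0; 30 0 0 0 0'
python3 look.py w5;  python3 - <<'E'
from h import *
im,d=grab_frame("top"); cv2.imwrite("pics/t5.png",im)
E
```

```text
clock: 12.0
eef_pos: [557.5, -295.0, 352.4]
tcp_rot: [-3.132, -0.002, -1.698]
contact_force: [-0.1, 0.2, 0.1]
opening: 0.298
12.0 [ 557.5 -295.   352.4] [-3.132e+00 -2.000e-03 -1.698e+00] [-0.1  0.2  0.1] 0.298
```

View pics/w5.png

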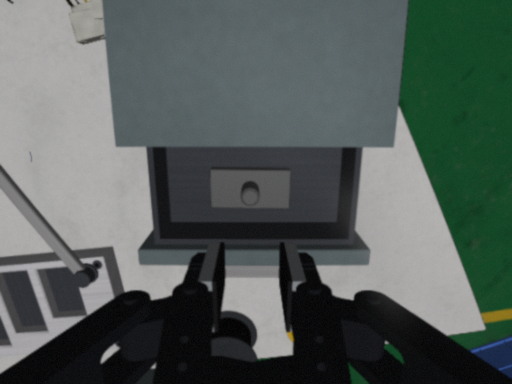

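View pics/t5.png

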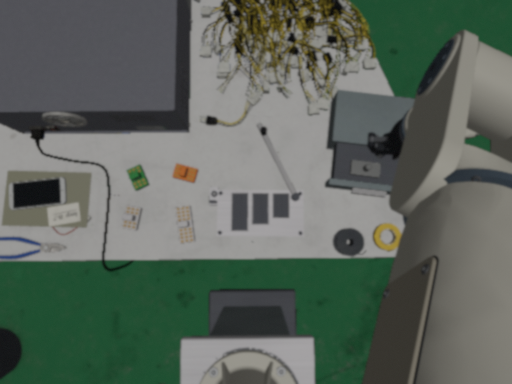

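The blank lies flat in the drawer at wrist pixel (250,188). Next I'll approach the long white insert and take a close look.

```bash
python3 -m creep '60 -4 1.8 0 -8; 60 -8 3.6 0 -16; 60 -12 5.4 0 -24; 60 -16 7.2 0 -32; 60 -20 9 0 -40; 60 -24 11 0.5 -48; 60 -28 13 1 -56; 60 -32 14.8 1.5 -64; 60 -36 16.7 2.2 -72; 60 -40.5 18.7 2.2 -80; 60 -40.5 18.7 2.2 -88; 60 -40.5 18.7 2.2 -96; 60 -40.5 18.7 2.2 -105; 60 -40.5 18.7 2.2 -105; 60 -40.5 18.7 2.2 -105; 60 -40.5 18.7 2.2 -105'
python3 look.py w6; cat > rib.py <<'E'
from h import *
import sys
n=sys.argv[1]; Z=np.load(f"/tmp/{n}.npz"); ci=camera_info("wrist"); ci["world_to_cam"]=Z["M"]; C=cloud(ci,Z["d"]); z=C[...,2]
M=np.ones(z.shape,bool); M[250:]=0
for nm,l,h in(("body",15,27),("rib",40,53)):
    N,L,S,c=cv2.connectedComponentsWithStats((M&(z>l)&(z<h)).astype(np.uint8))
    for i in range(1,N):
        if S[i,4]>150:
            P=C[L==i]; q=cv2.minAreaRect(P[:,:2].astype(np.float32)); print(nm,S[i],np.round(q[0],1),np.round(q[1],1),round(q[2],1),np.median(P[:,2]).round(1))
E
python3 rib.py w6
```

```text
clock: 13.7
eef_pos: [421.7, 131.1, 324.8]
tcp_rot: [-3.142, -0.002, 0.131]
contact_force: [0.8, -0.6, -0.4]
opening: 0.602
13.7 [421.7 131.1 324.8] [-3.142e+00 -2.000e-03  1.310e-01] [ 0.8 -0.6 -0.4] 0.602
body [ 260    0   81   34 1484] [441.5 268.1] [59.7 22.8] 8.1 20.2
body [ 385    0   79   68 2361] [540.6 270.9] [57.3 36.4] 24.9 20.2
body [ 202  142  107   44 3902] [423.3 151.6] [88.3 36.5] 8.2 20.2
body [ 368  144   68   73 2189] [550.4 153.4] [56.2 37. ] 74.7 20.3
body [211 243  47   7 161] [415.3  73.1] [ 1.7 41.1] 89.6 19.5
rib [429   8  30  40 884] [540.2 270.6] [15.6 23.9] 24.2 47.8
rib [246 154  19  33 579] [422.9 151.8] [13.7 23.9] 8.0 47.9
rib [397 175  37  28 609] [550.1 153.9] [14.7 24.7] 74.6 47.8
```

View pics/w6.png

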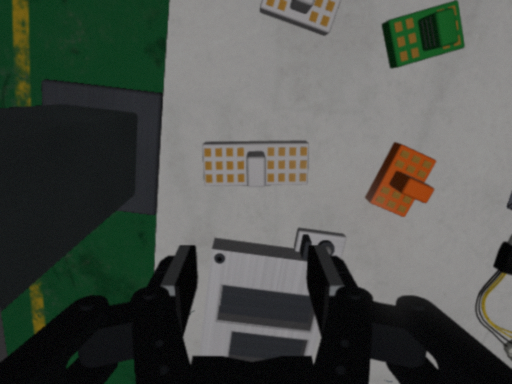

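```bash
python3 -m creep '55 0.41 -2.02 4 -0.6; 55 0.41 -2.02 8 -0.6; 55 0.41 -2.02 11 -0.6; 55 0.41 -2.02 12.7 -0.6; 55 0.41 -2.02 12.7 -0.6; 55 0.41 -2.02 12.7 -0.6; 5 0.41 -2.02 12.7 -0.6; 5 0.41 -2.02 12.6 -0.6; 5 0.41 -2.02 12.6 -0.6; 5 0.41 -2.02 12.6 -0.6; 5 0.41 -2.02 12.6 -0.6; 5 0.41 -2.02 12.6 -0.6; 5 0.41 -2.02 12.6 -0.6; 5 0.41 -2.02 12.6 -0.6' 70
python3 -m creep '5 0 0 -2 0; 5 0 0 -5 0; 5 0 0 -9 0; 5 0 0 -12 0; 5 0 0 -12 0; 5 0 0 -12 0'
python3 look.py w7
```

```text
clock: 15.15
eef_pos: [424.0, 151.8, 200.3]
tcp_rot: [-3.141, -0.004, 0.142]
contact_force: [-1.1, -0.9, 10.1]
opening: 0.147
clock: 15.75
eef_pos: [423.4, 151.6, 321.1]
tcp_rot: [-3.141, -0.007, 0.142]
contact_force: [0.4, -0.2, -2.0]
opening: 0.146
15.75 [423.4 151.6 321.1] [-3.141 -0.007  0.142] [ 0.4 -0.2 -2. ] 0.146
```

View pics/w7.png

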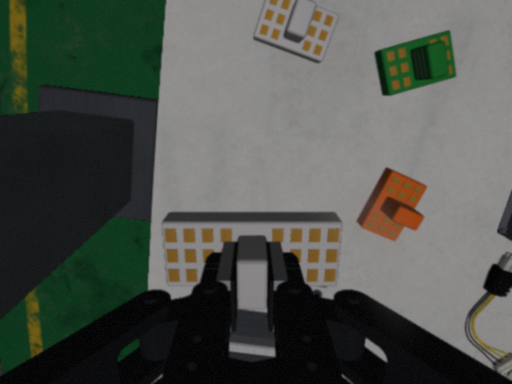

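```bash
cat > held.py <<'E'
from h import *
import sys
n=sys.argv[1]; Z=np.load(f"/tmp/{n}.npz"); ci=camera_info("wrist"); ci["world_to_cam"]=Z["M"]; C=cloud(ci,Z["d"]); z=C[...,2]
im=cv2.imread(f"pics/{n}.png"); s=sense(); zt=s["eef_pos"][2]-180
M=(z>zt-5)&(z<zt+6)&(im.max(2)>90); M[290:]=0
N,L,S,c=cv2.connectedComponentsWithStats(M.astype(np.uint8)); i=1+np.argmax(S[1:,4]); P=C[L==i]
t=np.array(s["eef_pos"][:2]); y=s["tcp_rot"][2]; ex=np.array([np.cos(y),np.sin(y)]); ey=np.array([np.sin(y),-np.cos(y)])
D=P[:,:2]-t; print("z",np.median(P[:,2]).round(1),"tool x",np.percentile(D@ex,[.5,99.5]).round(1),"tool y",np.percentile(D@ey,[.5,99.5]).round(1))
q=cv2.minAreaRect(P[:,:2].astype(np.float32)); print(np.round(q[0],1),np.round(q[1],1),round(q[2],1))
E
python3 held.py w7
```

```text
z 140.0 tool x [-41.8  44.9] tool y [-17.5  17.6]
[424.6 151.3] [88.1 36.5] 8.1
```

```bash
python3 -m creep '5 0.3 4 0 3; 5 0.6 8 0 6; 5 0.94 12 0 9; 5 0.94 13.71 2 9; 5 0.94 13.71 5 9; 5 0.94 13.71 7 9; 5 0.94 13.71 7 9; 5 0.94 13.71 7 9; 5 0.94 13.71 7 9'
python3 look.py w8; python3 held.py w8; python3 -c "
from h import *
im,d=grab_frame('side'); cv2.imwrite('pics/s8.png',cv2.resize(im[110:250,190:330],None,fx=4,fy=4))"
```

```text
clock: 16.7
eef_pos: [452.3, 17.4, 250.6]
tcp_rot: [-3.14, -0.005, -0.015]
contact_force: [0.3, 0.7, -0.2]
opening: 0.144
16.7 [452.3  17.4 250.6] [-3.14  -0.005 -0.015] [ 0.3  0.7 -0.2] 0.144
z 70.7 tool x [-41.8  44.9] tool y [-17.3  17.2]
[453.8  17. ] [36.  88.5] 89.0
```

View pics/w8.png

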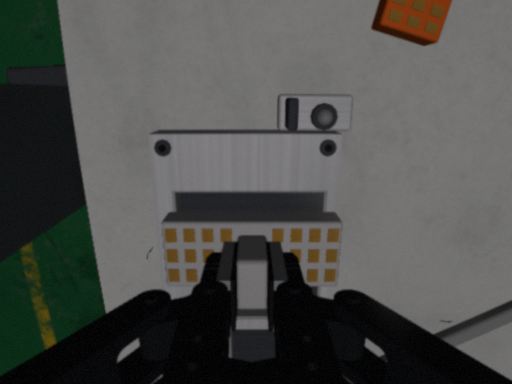

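View pics/s8.png

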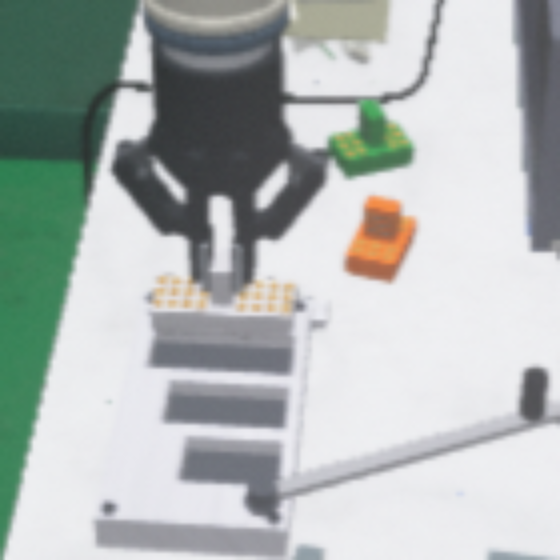

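```bash
python3 - <<'E'
from h import *
im=cv2.imread("pics/w8.png"); ci=camera_info("wrist"); g=cv2.cvtColor(im,cv2.COLOR_BGR2GRAY)
for v in(198,203):
    r=g[v,160:345].astype(int); e=np.abs(np.diff(r)); idx=[160+i+.5 for i in np.where(e>20)[0]]; print(v,idx)
    row=g[v].astype(float); l=[u for u in range(160,345) if row[u]<95]; a,b=min(l)-.5,max(l)+.5
    A=onplane(ci,a,v,26);B=onplane(ci,b,v,26); print(a,b,A[:2].round(1),B[:2].round(1),((A+B)/2)[:2].round(1))
col=g[180:225,250]; print(col.tolist())
print(onplane(ci,250,191.5,26)[:2])
E
```

```text
198 [np.float64(174.5), np.float64(323.5)]
173.5 325.5 [406.9  34.1] [499.5  32.5] [453.2  33.3]
203 []
173.5 324.5 [406.6  30.9] [499.   29.3] [452.8  30.1]
[122, 120, 119, 121, 121, 121, 121, 121, 119, 119, 107, 89, 62, 44, 38, 34, 33, 35, 36, 35, 38, 35, 39, 35, 35, 35, 34, 34, 33, 38, 37, 37, 38, 38, 39, 38, 36, 38, 38, 40, 42, 58, 78, 93, 104]
[453.48170809  37.36916139]
```

```bash
python3 -m creep '5 -0.11 -0.03 0.5 0; 5 -0.11 -0.03 1 0; 5 -0.11 -0.03 1.5 0; 5 -0.11 -0.03 2 0; 5 -0.11 -0.03 2.5 0; 5 -0.11 -0.03 3 0; 5 -0.11 -0.03 3.3 0; 5 -0.11 -0.03 3.5 0; 5 -0.11 -0.03 3.5 0; 5 -0.11 -0.03 3.5 0'
```

```text
clock: 17.8
eef_pos: [451.6, 17.7, 216.0]
tcp_rot: [-3.14, -0.006, -0.015]
contact_force: [-0.5, -0.2, -1.6]
opening: 0.144
```

```bash
python3 -m creep '5 0 0 0.2 0; 5 0 0 0.4 0; 5 0 0 0.6 0; 5 0 0 0.8 0; 5 0 0 1.0 0; 5 0 0 1.1 0; 5 0 0 1.2 0; 5 0 0 1.2 0'
```

```text
clock: 18.6
eef_pos: [452.1, 17.8, 206.1]
tcp_rot: [-3.14, -0.007, -0.015]
contact_force: [-9.7, -0.5, 46.6]
opening: 0.15
```

```bash
python3 -m creep '5 0 0 -0.1 0; 5 0 0 -0.1 0; 30 0 0 -0.1 0; 30 0 0 -0.1 0; 30 0 0 -0.1 0; 30 0 0 -0.1 0; 30 0 0 -4 0; 30 0 0 -8 0; 30 0 0 -12 0; 30 0 -1 -12.4 0; 30 0 0 -12.4 0; 30 0 0 -12.4 0'
python3 look.py w9; python3 rib.py w9;python3 -c "
from h import *
im,d=grab_frame('side'); cv2.imwrite('pics/s9.png',cv2.resize(im[110:250,190:330],None,fx=4,fy=4))"
```

```text
clock: 19.8
eef_pos: [450.7, 17.1, 329.3]
tcp_rot: [-3.141, -0.006, -0.015]
contact_force: [0.4, -0.3, 0.3]
opening: 0.301
19.8 [450.7  17.1 329.3] [-3.141 -0.006 -0.015] [ 0.4 -0.3  0.3] 0.301
body [ 343    0   55   57 1696] [547.4 142.7] [34.7 36.9] 74.4 19.6
body [500   0  12  31 310] [655.8 154.5] [ 9.1 23.3] 0.3 20.1
body [296 101  20  20 254] [497.8  80.5] [14.7 14.7] 44.3 16.9
body [  179   121   139   129 13452] [449.2  15.1] [115.6 112.6] 89.0 25.6
rib [369   0  40  22 654] [549.9 150.2] [12.9 25.4] 88.3 47.2
```

View pics/s9.png

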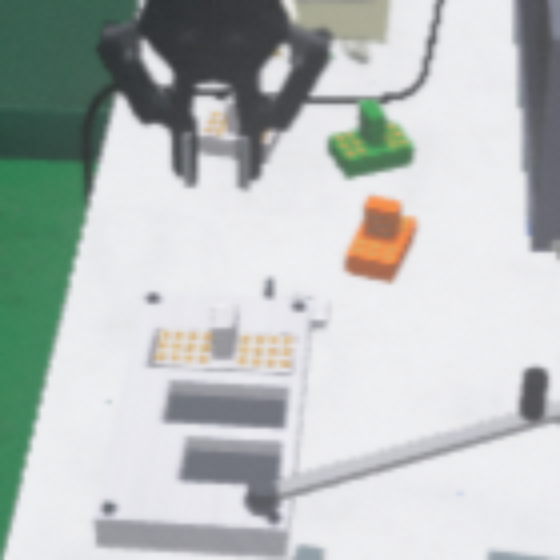

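View pics/w9.png

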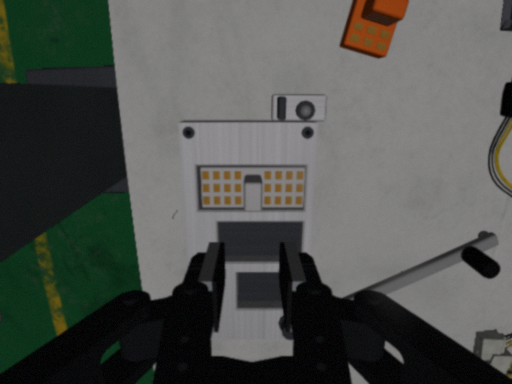

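```bash
python3 -m creep '60 -0.3 -5 0 5; 60 -0.6 -10 0 10; 60 -1 -15 0 10.3; 60 -1.34 -20 0 10.3; 60 -1.34 -24.5 0 10.3; 60 -1.34 -24.5 0 10.3; 60 -1.34 -24.5 0 10.3; 60 -1.34 -24.5 0 10.3'
python3 look.py w10; python3 rib.py w10
```

```text
clock: 20.7
eef_pos: [440.8, 261.5, 328.1]
tcp_rot: [-3.141, -0.003, -0.196]
contact_force: [0.4, 0.1, 0.9]
opening: 0.6
20.7 [440.8 261.5 328.1] [-3.141e+00 -3.000e-03 -1.960e-01] [0.4 0.1 0.9] 0.6
body [ 490    0   17  250 2942] [656. 264.] [217.1   9.3] 89.8 21.0
body [ 326  117   77   72 2144] [541.  270.8] [55.8 36.8] 24.6 20.4
body [ 212  141   68   43 2223] [441.2 282.5] [36.1 56.2] 79.3 20.3
body [371 244  40   6 210] [557.3 179.1] [ 5.1 35.8] 80.6 19.6
rib [ 177    0  196   47 5780] [484.1 390.6] [ 30.5 132.7] 87.8 44.1
rib [358 143  33  33 629] [540.6 270.8] [14.5 24.1] 25.0 48.1
rib [236 153  19  33 578] [440.9 282.4] [24.5 14. ] 78.7 48.0
```

View pics/w10.png

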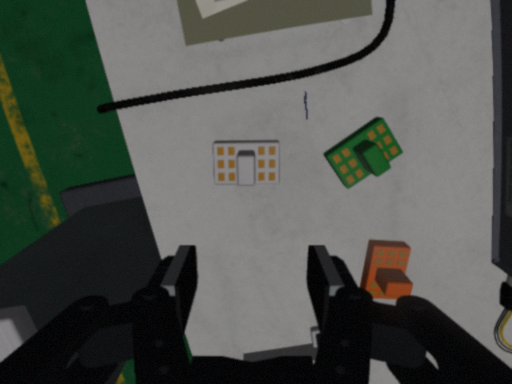

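```bash
python3 -m creep '55 -0.39 -2.05 4 -0.3; 55 -0.39 -2.05 8 -0.3; 55 -0.39 -2.05 11 -0.3; 55 -0.39 -2.05 13 -0.3; 55 -0.39 -2.05 13 -0.3; 55 -0.39 -2.05 13 -0.3; 5 -0.39 -2.05 13 -0.3; 5 -0.39 -2.05 12.9 -0.3; 5 -0.39 -2.05 12.9 -0.3; 5 -0.39 -2.05 12.9 -0.3; 5 -0.39 -2.05 12.9 -0.3; 5 -0.39 -2.05 12.9 -0.3; 5 -0.39 -2.05 12.9 -0.3; 5 -0.39 -2.05 12.9 -0.3' 70
python3 -m creep '5 0 0 -2 0; 5 0 0 -5 0; 5 0 0 -9 0; 5 0 0 -12 0; 5 0 0 -12 0; 5 0 0 -12 0'
python3 look.py w11; python3 held.py w11
```

```text
clock: 22.15
eef_pos: [442.0, 282.3, 200.9]
tcp_rot: [-3.14, -0.005, -0.191]
contact_force: [0.1, -1.4, 9.2]
opening: 0.147
clock: 22.75
eef_pos: [441.4, 282.2, 321.9]
tcp_rot: [-3.138, -0.007, -0.191]
contact_force: [-0.4, -0.3, -1.3]
opening: 0.146
22.75 [441.4 282.2 321.9] [-3.138 -0.007 -0.191] [-0.4 -0.3 -1.3] 0.146
z 139.9 tool x [-26.9  28.8] tool y [-17.7  13.1]
[442.3 283.1] [33.6 56.6] 79.6
```

View pics/w11.png

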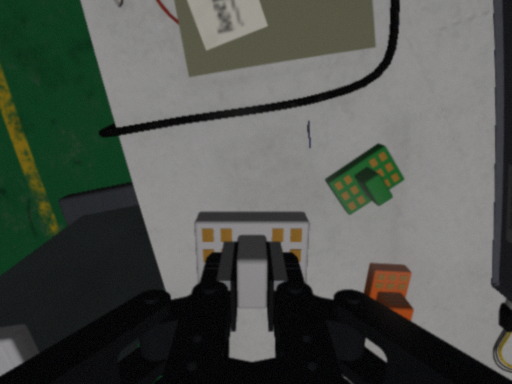

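```bash
python3 -m creep '5 1.2 4.5 0 -5; 5 2.4 9 0 -10; 5 3.6 13.5 0 -10; 5 4.8 18 0 -10; 5 6 22.5 0 -10; 5 7.2 27 0 -10; 5 8.4 31.5 0 -10; 5 9.37 35.4 2 -10; 5 9.37 35.4 5 -10; 5 9.37 35.4 7 -10; 5 9.37 35.4 7 -10; 5 9.37 35.4 7 -10; 5 9.37 35.4 7 -10'
python3 look.py w12; python3 held.py w12
```

```text
clock: 24.1
eef_pos: [466.5, -83.0, 251.1]
tcp_rot: [-3.14, -0.006, -0.016]
contact_force: [-0.8, 0.3, -1.0]
opening: 0.143
24.1 [466.5 -83.  251.1] [-3.14  -0.006 -0.016] [-0.8  0.3 -1. ] 0.143
z 70.5 tool x [-26.4  29.2] tool y [-17.4  12.9]
[468.1 -82.1] [33.4 56.4] 89.2
```

View pics/w12.png

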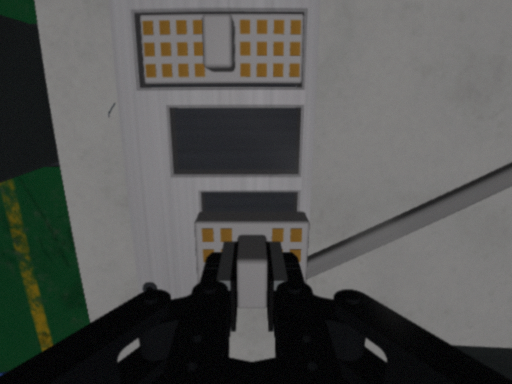

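```bash
python3 - <<'E'
from h import *
im=cv2.imread("pics/w12.png"); ci=camera_info("wrist"); g=cv2.cvtColor(im,cv2.COLOR_BGR2GRAY)
for v in(197,201,205):
    l=[u for u in range(185,315) if g[v,u]<90]; a,b=min(l)-.5,max(l)+.5
    A=onplane(ci,a,v,26);B=onplane(ci,b,v,26); print(a,b,A[:2].round(1),B[:2].round(1),((A+B)/2)[:2].round(1))
print(g[180:200,250].tolist(),[onplane(ci,250,v,26)[1].round(1) for v in(190,191,192)])
E
```

```text
200.5 297.5 [437.7 -66.1] [496.7 -67.2] [467.2 -66.7]
200.5 297.5 [437.5 -68.7] [496.8 -69.8] [467.2 -69.2]
200.5 297.5 [437.4 -71.3] [496.9 -72.3] [467.1 -71.8]
[142, 137, 138, 139, 137, 138, 138, 137, 139, 131, 114, 88, 58, 42, 39, 36, 38, 35, 40, 38] [np.float64(-62.3), np.float64(-62.9), np.float64(-63.5)]
```

```bash
python3 -m creep '5 -0.09 -0.03 0.5 0; 5 -0.09 -0.03 1 0; 5 -0.09 -0.03 1.5 0; 5 -0.09 -0.03 2 0; 5 -0.09 -0.03 2.5 0; 5 -0.09 -0.03 3 0; 5 -0.09 -0.03 3.3 0; 5 -0.09 -0.03 3.5 0; 5 -0.09 -0.03 3.5 0; 5 -0.09 -0.03 3.5 0'
```

```text
clock: 25.15
eef_pos: [466.0, -82.7, 216.4]
tcp_rot: [-3.141, -0.007, -0.016]
contact_force: [0.7, 0.1, -1.1]
opening: 0.147
```

```bash
python3 -m creep '5 0 0 0.2 0; 5 0 0 0.4 0; 5 0 0 0.6 0; 5 0 0 0.8 0; 5 0 0 0.95 0; 5 0 0 1.05 0; 5 0 0 1.1 0; 5 0 0 1.1 0'
```

```text
clock: 25.95
eef_pos: [466.4, -82.8, 206.8]
tcp_rot: [-3.141, -0.007, -0.016]
contact_force: [-5.2, 0.7, 29.8]
opening: 0.144
```

```bash
python3 -m creep '5 0 0 -0.07 0; 5 0 0 -0.07 0; 30 0 0 -0.07 0; 30 0 0 -0.07 0; 30 0 0 -0.07 0; 30 0 0 -0.07 0; 30 0 0 -4 0; 30 0 0 -8 0; 30 0 0 -12 0; 30 -1 0 -14 0; 30 -1 0 -14 0; 30 -1 0 -14 0'
python3 look.py w13; python3 - <<'E'
from h import *
for n in("side","top"):
    im,d=grab_frame(n); ci=camera_info(n); C=cloud(ci,d); np.save(f"/tmp/{n}13.npy",d); cv2.imwrite(f"pics/{n}13.png",im)
Z=np.load("/tmp/w13.npz"); ci=camera_info("wrist"); C=cloud(ci,Z["d"]); im=cv2.imread("pics/w13.png")
# heights of tops
X,Y,z=C[...,0],C[...,1],C[...,2]
for n,(x,y,h) in dict(L=(452.5,17.5,30),S=(467,-82.7,16)).items():
    m=(abs(Y-y)<14)&(abs(X-x)<h+10)&(abs(X-x)>11)&(z<32)&(z>8); print(n,m.sum(),[np.median(z[m&(s*(X-x)>0)]).round(1) for s in(-1,1)],[np.median(z[m&(s*(Y-y)>4)]).round(1) for s in(-1,1)])
m=(abs(X-410)<12)&(abs(Y+80)<20); print("plate",np.median(z[m]))
E
```

```text
clock: 27.15
eef_pos: [455.3, -82.7, 346.7]
tcp_rot: [-3.141, -0.008, -0.016]
contact_force: [-1.5, 1.2, -0.6]
opening: 0.3
27.15 [455.3 -82.7 346.7] [-3.141 -0.008 -0.016] [-1.5  1.2 -0.6] 0.3
L 2550 [np.float64(25.1), np.float64(24.9)] [np.float64(25.0), np.float64(25.0)]
S 1011 [np.float64(25.0), np.float64(24.9)] [np.float64(24.9), np.float64(24.9)]
plate 235.91593289061885
```

View pics/w13.png

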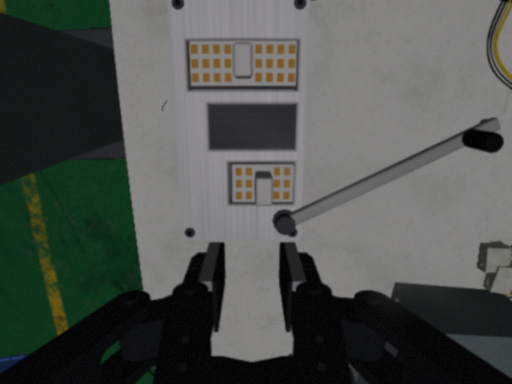

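View pics/side13.png

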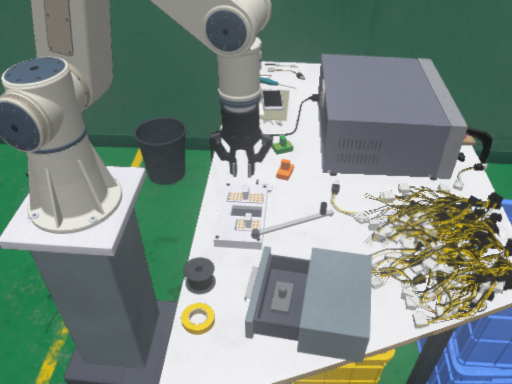

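```bash
python3 - <<'E'
from h import *
Z=np.load("/tmp/w13.npz"); ci=camera_info("wrist"); ci["world_to_cam"]=Z["M"]; C=cloud(ci,Z["d"]); z=C[...,2]
m=(z>63)&(z<75)&(C[...,0]>600)&(C[...,0]<690)&(C[...,1]>-90)&(C[...,1]<0); P=C[m]; print(m.sum(),cv2.minAreaRect(P[:,:2].astype(np.float32)),np.median(P[:,2]))
s=sense(); y=s["tcp_rot"][2]; ex=np.array([np.cos(y),np.sin(y)]); ey=np.array([np.sin(y),-np.cos(y)])
for t in((646.2,-43.5),):
    D=np.array(t)-s["eef_pos"][:2]; print(D@ex/10,D@ey/10)
E
```

```text
367 ((644.0955200195312, -42.24705123901367), (16.408411026000977, 15.161203384399414), 18.637086868286133) 67.69638356919711
19.039395397155737 -4.208868928846053
```

```bash
python3 -m creep '60 4 -1 0 8; 60 8 -2 0 16; 60 12 -3 0 24; 60 16 -4 0 32; 60 18.95 -4.25 0 40; 60 18.95 -4.25 0 48; 60 18.95 -4.25 0 56; 60 18.95 -4.25 0 63; 60 18.95 -4.25 0 63; 60 18.95 -4.25 4 63; 60 18.95 -4.25 8 63; 60 18.95 -4.25 11 63; 60 18.95 -4.25 12.4 63; 60 18.95 -4.25 12.4 63; 60 18.95 -4.25 12.4 63'
python3 -m creep '10 0 0 0 0; 10 0 0 0 0; 10 0 0 0 0; 10 0 0 0 0; 10 0 0 0 0; 10 0 0 0 0; 10 0 0 0 0' 25
python3 - <<'E'
from h import *
im,d=grab_frame("side"); cv2.imwrite("pics/s14.png",cv2.resize(im[100:260,180:340],None,fx=3.6,fy=3.6))
s=sense(); yw=s["tcp_rot"][2]; ex=np.array([np.cos(yw),np.sin(yw)]); ey=np.array([np.sin(yw),-np.cos(yw)])
p=np.array([487.8,-118.1]); t=np.array(s["eef_pos"][:2]); r=t-p; R=np.hypot(*r); a0=np.degrees(np.arctan2(r[0],r[1])); print("R",R,"ang",a0)
for a in [58,52,46,40,34,28,23,18,14,10,7,4,2,0.9,0.3,-0.3]:
    k=p+(R+(175-R)*min(1,(a0-a)/40))*np.array([np.sin(np.radians(a)),np.cos(np.radians(a))]); D=(k-t)/10
    print(a,np.round([D@ex,D@ey,a-a0],2))
E
```

```text
clock: 28.8
eef_pos: [646.5, -43.0, 223.2]
tcp_rot: [-3.136, -0.002, -1.114]
contact_force: [0.6, -1.1, -0.2]
opening: 0.6
clock: 29.5
eef_pos: [647.1, -43.0, 224.7]
tcp_rot: [-3.134, -0.003, -1.114]
contact_force: [-0.2, 0.6, 6.2]
opening: 0.169
R 176.14098008465012 ang 64.77657851393326
58 [-2.08  0.11 -6.78]
52 [ -3.89   0.41 -12.78]
46 [ -5.67   0.89 -18.78]
40 [ -7.38   1.56 -24.78]
34 [ -9.01   2.41 -30.78]
28 [-10.54   3.41 -36.78]
23 [-11.73   4.37 -41.78]
18 [-12.84   5.42 -46.78]
14 [-13.66   6.32 -50.78]
10 [-14.42   7.28 -54.78]
7 [-14.94   8.04 -57.78]
4 [-15.42   8.82 -60.78]
2 [-15.72   9.35 -62.78]
0.9 [-15.87   9.65 -63.88]
0.3 [-15.96   9.81 -64.48]
-0.3 [-16.04   9.97 -65.08]
```

View pics/s14.png

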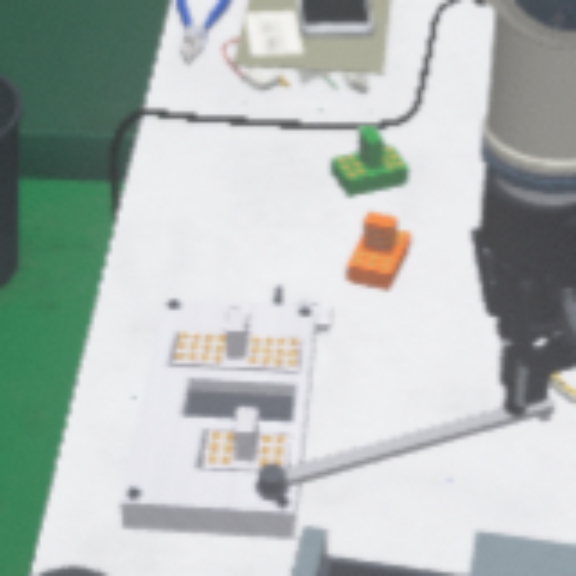

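```bash
python3 -m creep '10 -2.08 0.11 0 -6.8; 10 -3.89 0.41 0 -12.8; 10 -5.67 0.89 0 -18.8; 10 -7.38 1.56 0 -24.8; 10 -9.01 2.41 0 -30.8; 10 -10.54 3.41 0 -36.8; 10 -11.73 4.37 0 -41.8; 10 -12.84 5.42 0 -46.8; 10 -13.66 6.32 0 -50.8; 10 -14.42 7.28 0 -54.8; 10 -14.94 8.04 0 -57.8; 10 -15.42 8.82 0 -60.8; 10 -15.72 9.35 0 -62.8; 10 -15.87 9.65 0 -63.9; 10 -15.87 9.65 0 -63.9'
```

```text
clock: 31.05
eef_pos: [490.4, 58.2, 224.6]
tcp_rot: [-3.138, -0.009, 0.001]
contact_force: [-5.7, 15.1, 11.3]
opening: 0.175
```

```bash
python3 -m creep '10 -0.1 0.15 0 0; 10 -0.2 0.15 0 0; 10 -0.3 0.15 0 0; 10 -0.3 0.15 0 0'
```

```text
clock: 31.45
eef_pos: [488.0, 57.8, 225.0]
tcp_rot: [-3.136, -0.012, -0.0]
contact_force: [2.4, 12.9, -5.1]
opening: 0.173
```

```bash
python3 -m creep '10 -0.1 0.1 0 0; 10 -0.2 0.1 0 0; 10 -0.2 0.1 0 0; 10 -0.2 0.1 0 0'
```

```text
clock: 31.85
eef_pos: [487.1, 57.6, 225.2]
tcp_rot: [-3.134, -0.015, -0.001]
contact_force: [6.3, 7.5, -12.8]
opening: 0.175
```

```bash
python3 -m creep '10 -0.15 0 0 0; 10 -0.25 0 0 0; 10 -0.25 0 0 0; 10 -0.25 0 0 0'
python3 -m creep '10 0.3 0 0 0; 10 0.5 0 0 0; 60 0.5 0 0 0; 60 0.5 0 0 0; 60 0.5 0 0 0; 60 0.5 0 -4 0; 60 0.5 4 -8 0; 60 -1.5 8 -12 0; 60 -3.5 10 -18 0; 60 -3.5 10 -18 0; 60 -3.5 10 -18 0; 60 -3.5 10 -18 0'
python3 look.py w15; python3 - <<'E'
from h import *
Z=np.load("/tmp/w15.npz"); ci=camera_info("wrist"); ci["world_to_cam"]=Z["M"]; C=cloud(ci,Z["d"]); z=C[...,2]
def R(m,n):
    P=C[m]; q=cv2.minAreaRect(P[:,:2].astype(np.float32)); print(n,m.sum(),np.round(q[0],1),np.round(q[1],1),round(q[2],1),np.median(P[:,2]).round(1))
x,y=C[...,0],C[...,1]
R((z>63)&(z<75)&(x>440)&(x<540)&(y>30)&(y<90),"knob")
m=(z>33)&(z<40)&(x>470)&(x<510)&(y>-100)&(y<45); P=C[m]; f=np.polyfit(P[:,1],P[:,0],1); print("bar",f, np.degrees(np.arctan(f[0])))
# plate edges angle
m=(z>22)&(z<29)&(x>380)&(x<520)&(y>-150)&(y<73); R(m,"plate")
E
```

```text
clock: 32.25
eef_pos: [486.2, 57.7, 225.3]
tcp_rot: [-3.134, -0.02, -0.001]
contact_force: [10.1, 1.1, -16.2]
opening: 0.171
clock: 33.45
eef_pos: [447.6, -43.9, 404.3]
tcp_rot: [-3.134, -0.023, -0.001]
contact_force: [0.8, -0.5, -1.4]
opening: 0.603
33.45 [447.6 -43.9 404.3] [-3.134e+00 -2.300e-02 -1.000e-03] [ 0.8 -0.5 -1.4] 0.603
knob 259 [494.   56.8] [15.  14.1] 44.6 67.8
bar [4.51359376e-02 4.91232576e+02] 2.5843446916580444
plate 15059 [447.9 -32.7] [210.6 112.7] 88.9 25.1
```

View pics/w15.png

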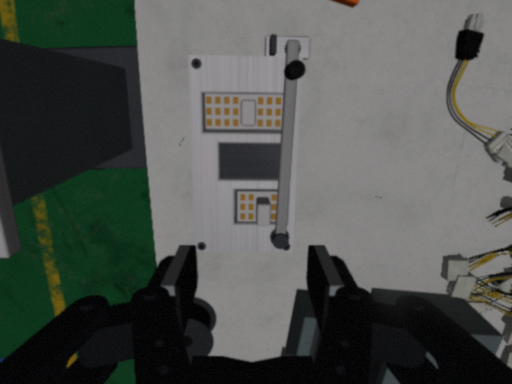

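The knob reads about 4 mm off its original place because my back-off move, made while still gripping, pulled it out. I'll grip again, push home, and release without backing off.

```bash
python3 -m creep '60 2 -5 2 0; 60 3.87 -9.83 5 0; 60 3.87 -9.83 10 0; 60 3.87 -9.83 14 0; 60 3.87 -9.83 18.2 0; 60 3.87 -9.83 18.2 0; 60 3.87 -9.83 18.2 0; 60 3.87 -9.83 18.2 0' 25
python3 -m creep '10 0 0 0 0; 10 0 0 0 0; 10 0 0 0 0; 10 0 0 0 0; 10 0 0 0 0; 10 0 0 0 0'
```

```text
clock: 34.3
eef_pos: [490.8, 56.4, 224.5]
tcp_rot: [-3.133, -0.023, -0.001]
contact_force: [0.1, 0.0, -0.0]
opening: 0.599
clock: 34.9
eef_pos: [491.4, 56.4, 226.0]
tcp_rot: [-3.133, -0.025, -0.001]
contact_force: [-3.0, -0.6, 10.1]
opening: 0.173
```

```bash
python3 -m creep '10 -0.2 0 0 0; 10 -0.4 0 0 0; 10 -0.6 0 0 0; 10 -0.8 0 0 0; 10 -0.8 0 0 0; 10 -0.8 0 0 0'
```

```text
clock: 35.5
eef_pos: [484.8, 56.5, 226.4]
tcp_rot: [-3.133, -0.03, -0.001]
contact_force: [7.6, 1.6, -4.6]
opening: 0.173
```

```bash
python3 -m creep '10 -0.2 0 0 0; 10 -0.4 0 0 0; 10 -0.4 0 0 0; 10 -0.4 0 0 0'
python3 -m creep '60 0 0 0 0; 60 0 0 0 0; 60 0 0 0 0; 60 0 0 0 0; 60 0 0 -4 0; 60 0 4 -8 0; 60 -2 8 -12 0; 60 -4 10 -18 0; 60 -4 10 -18 0; 60 -4 10 -18 0'
cat > chk.py <<'E'
from h import *
import sys
n=sys.argv[1]; Z=np.load(f"/tmp/{n}.npz"); ci=camera_info("wrist"); ci["world_to_cam"]=Z["M"]; C=cloud(ci,Z["d"]); z=C[...,2]
def R(m,n):
    P=C[m]; q=cv2.minAreaRect(P[:,:2].astype(np.float32)); print(n,m.sum(),np.round(q[0],1),np.round(q[1],1),round(q[2],1),np.median(P[:,2]).round(1))
x,y=C[...,0],C[...,1]
R((z>63)&(z<75)&(x>440)&(x<540)&(y>30)&(y<90),"knob")
m=(z>33)&(z<40)&(x>470)&(x<510)&(y>-100)&(y<45); P=C[m]; f=np.polyfit(P[:,1],P[:,0],1); print("bar",f, np.degrees(np.arctan(f[0])))
m=(z>22)&(z<29)&(x>380)&(x<520)&(y>-150)&(y<73); R(m,"plate")
E
python3 look.py w16; python3 chk.py w16; python3 - <<'E'
from h import *
np.savez("/tmp/w1.npz",d=np.load("/tmp/w1.npy"),M=0)
E
```

```text
clock: 35.9
eef_pos: [483.3, 56.6, 226.7]
tcp_rot: [-3.132, -0.037, -0.001]
contact_force: [14.6, 0.8, -14.6]
opening: 0.169
clock: 36.9
eef_pos: [436.3, -46.3, 407.7]
tcp_rot: [-3.133, -0.043, -0.002]
contact_force: [-0.3, 0.7, -0.2]
opening: 0.6
36.9 [436.3 -46.3 407.7] [-3.133e+00 -4.300e-02 -2.000e-03] [-0.3  0.7 -0.2] 0.6
knob 260 [489.9  57.6] [15.1 14.8] 43.8 66.9
bar [1.91670755e-02 4.88561691e+02] 1.0980580766940875
plate 14763 [448.2 -32.1] [210.6 112.9] 88.9 24.1
```

View pics/w16.png

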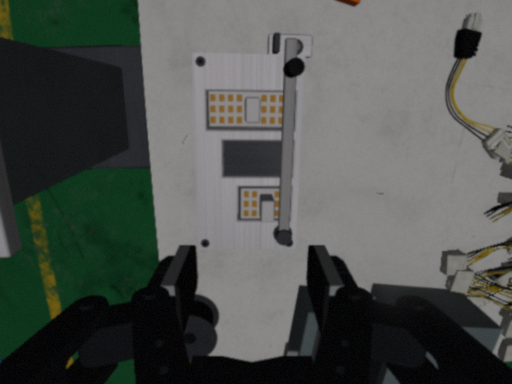

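```bash
python3 - <<'E'
from h import *
from scipy.spatial.transform import Rotation as Ro
s=sense(); R=Ro.from_euler("xyz",s["tcp_rot"]).as_matrix(); p=np.array(s["eef_pos"])
tip=p+173*R[:,2]; print("tip",tip)
a=np.radians(-7.45); ex=np.array([np.cos(a),np.sin(a),0]); ey=np.array([-np.sin(a),np.cos(a),0])
for z in(150,50):
    t=482*ex-219.5*ey+[0,0,z]; print(z,t, R.T@(t-tip)/10)
ci=camera_info("top"); print("spool",onplane(ci,349,241,51),"tape",onplane(ci,387,236.5,18))
E
```

```text
tip [443.48874134 -44.12730635 232.91607795]
150 [ 449.47056655 -280.14364138  150.        ] [ 0.31155366 23.67332436  8.10076133]
50 [ 449.47056655 -280.14364138   50.        ] [-0.09544653 23.76226819 18.09207955]
spool [ 378.2695545  -240.66409742   51.        ] tape [ 387.4660968 -341.6327213   18.       ]
```

```bash
python3 -m creep '0 0.1 4 0 8; 0 0.1 8 0 16; 0 0.2 12 0 24; 0 0.3 16 0 32; 0 0.3 20 0 40; 0 0.3 23.7 0 48; 0 0.3 23.7 2 56; 0 0.3 23.7 4 64; 0 0.3 23.7 6 72; 0 0.3 23.7 8.1 80; 0 0.3 23.7 8.1 88; 0 0.3 23.7 8.1 97.3; 0 0.3 23.7 8.1 97.3; 0 0.3 23.7 8.1 97.3'
python3 - <<'E'
from h import *
from scipy.spatial.transform import Rotation as Ro
s=sense(); R=Ro.from_euler("xyz",s["tcp_rot"]).as_matrix(); p=np.array(s["eef_pos"])
tip=p+173*R[:,2]; print("tip",tip)
a=np.radians(-7.45); ex=np.array([np.cos(a),np.sin(a),0]); ey=np.array([-np.sin(a),np.cos(a),0])
for x,z in((482,51),(520,51),(560,51),(610,51)):
    t=x*ex-219.5*ey+[0,0,z]; print(x,z,R.T@(t-tip)/10)
for n in("side","wrist"):
    im,d=grab_frame(n); cv2.imwrite(f"pics/{n}17.png",im)
E
```

```text
clock: 38.35
eef_pos: [442.3, -281.4, 321.8]
tcp_rot: [-3.104, 0.015, -1.696]
contact_force: [-0.5, -0.3, 1.5]
opening: -0.002
tip [ 449.12671593 -279.72305421  148.89679503]
482 51 [0.18132116 0.32976052 9.78259458]
520 51 [ 0.20040307 -3.46749955  9.92560465]
560 51 [ 0.2204893  -7.4646154  10.07614156]
610 51 [  0.24559707 -12.46101023  10.26431271]
```

View pics/side17.png

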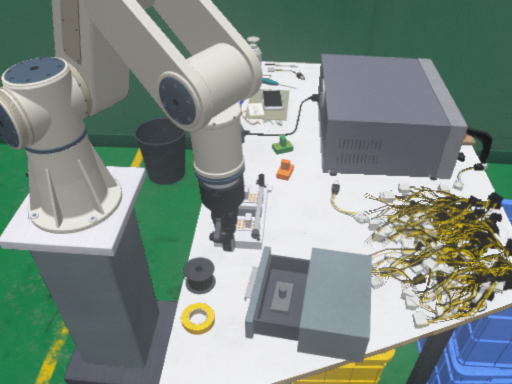

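View pics/wrist17.png

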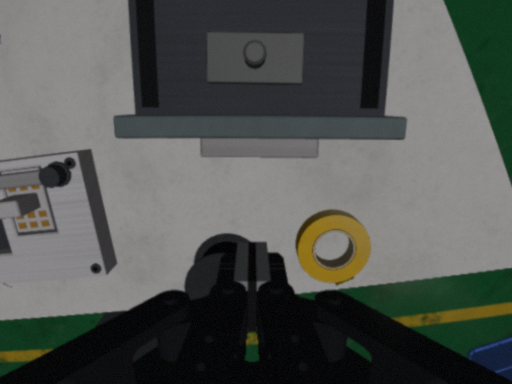

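```bash
python3 -m creep '0 0.18 0.3 3 0; 0 0.18 0.3 6 0; 0 0.18 0.3 8.5 0; 0 0.18 0.3 9.7 0; 0 0.18 0.3 9.7 0; 0 0.18 -0.6 9.7 0; 0 0.18 -1.4 9.8 0; 0 0.18 -2.2 9.8 0; 0 0.18 -3 9.8 0; 0 0.18 -3.8 9.9 0; 0 0.2 -4.6 9.9 0; 0 0.2 -5.4 9.9 0; 0 0.2 -6.2 9.9 0; 0 0.2 -7 10 0; 0 0.2 -7.8 10 0; 0 0.2 -8.4 10 0; 0 0.2 -8.4 10 0'
python3 - <<'E'
from h import *
from scipy.spatial.transform import Rotation as Ro
s=sense(); R=Ro.from_euler("xyz",s["tcp_rot"]).as_matrix(); tip=np.array(s["eef_pos"])+173*R[:,2]
a=np.radians(-7.45); ex=np.array([np.cos(a),np.sin(a),0]); ey=np.array([-np.sin(a),np.cos(a),0]); print(tip@ex,tip@ey,tip[2])
im,d=grab_frame("side"); cv2.imwrite(f"pics/side18.png",im)
E
```

```text
clock: 40.15
eef_pos: [530.5, -293.5, 225.9]
tcp_rot: [-3.101, 0.014, -1.696]
contact_force: [0.9, -0.0, -0.4]
opening: 0.002
571.0714239564012 -219.832884380656 53.0339072610866
```

View pics/side18.png

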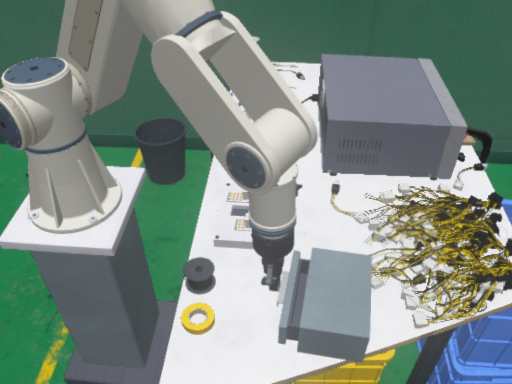

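```bash
python3 -m creep '0 0 -0.6 0 0; 0 0 -1.2 0 0; 0 0 -1.8 0.1 0; 0 0 -2.2 0.1 0; 0 0 -2.2 0.1 0'
```

```text
clock: 40.7
eef_pos: [552.8, -296.3, 225.9]
tcp_rot: [-3.1, 0.013, -1.696]
contact_force: [-0.7, 0.7, 0.3]
opening: 0.0
```

```bash
python3 -m creep '0 0 -0.2 0 0; 0 0 -0.4 0 0; 0 0 -0.6 0 0; 0 0 -0.6 0 0'
```

```text
clock: 41.1
eef_pos: [555.5, -296.7, 225.5]
tcp_rot: [-3.11, 0.015, -1.695]
contact_force: [-19.0, -0.6, 11.7]
opening: -0.0
```

```bash
python3 -m creep '0 0 1 0 0; 0 0 3 0 0; 0 0 4 0 0; 0 0 4 -4 0; 0 0 4 -8 0; 0 0 4 -12 0; 0 0 7 -15 0; 0 0 7 -15 0; 0 0 7 -15 0'
python3 look.py w19; python3 - <<'E'
from h import *
a=np.radians(-7.45); ex=np.array([np.cos(a),np.sin(a)])
im,d=grab_frame("side"); cv2.imwrite("pics/side19.png",im); im,d=grab_frame("top"); cv2.imwrite("pics/top19.png",im)
Z=np.load("/tmp/w19.npz"); ci=camera_info("wrist"); C=cloud(ci,Z["d"]); z=C[...,2]; C=C.copy()
v=(C[...,0]>400)&(C[...,0]<800)&(C[...,1]<-180)&(C[...,1]>-420); v[250:]=0
xp=C[...,:2]@ex
for n,l,h in(("cab",78,92),("rim",56,70)):
    m=v&(z>l)&(z<h); print(n,m.sum(),np.percentile(xp[m],[1,5,20]).round(1))
E
```

```text
clock: 42.0
eef_pos: [481.0, -289.7, 373.9]
tcp_rot: [-3.108, 0.014, -1.696]
contact_force: [-0.1, -0.7, -0.3]
opening: 0.003
42.0 [ 481.  -289.7  373.9] [-3.108  0.014 -1.696] [-0.1 -0.7 -0.3] 0.003
cab 13278 [632.8 633.8 638.8]
rim 4587 [604.7 605.9 611.2]
```

View pics/side19.png

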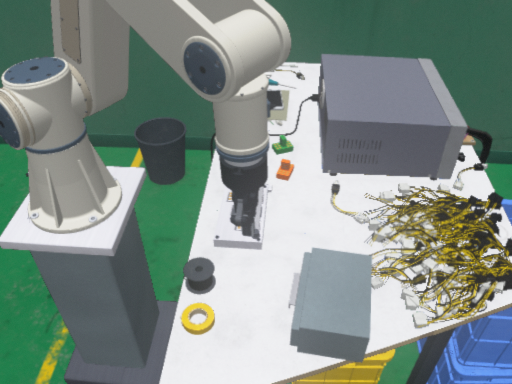

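View pics/w19.png

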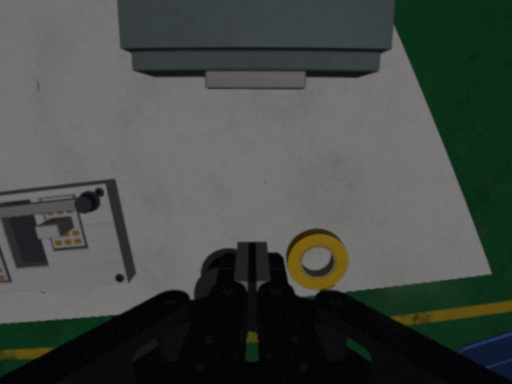

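```bash
python3 -m creep '0 -4 0 -1 0; 0 -8 0.5 -2 0; 0 -12 1 -3 0; 0 -16 1 -3 -8; 0 -20 1 -3 -16; 0 -23 1 -3 -24; 0 -23 1 -3 -32; 0 -23 1 -3 -40; 0 -23 1 -3 -48; 0 -23 1 -3 -56; 0 -23 1 -3 -64; 0 -23 1 -3 -72; 0 -23 1 -3 -80; 0 -23 1 -3 -88; 0 -23 1 -3 -97; 0 -23 1 -3 -97; 0 -23 1 -3 -97'
python3 look.py w20; python3 chk.py w20; python3 - <<'E'
from h import *
im,d=grab_frame("top"); ci=camera_info("top"); cv2.imwrite("pics/top20.png",im); C=cloud(ci,d)
hsv=cv2.cvtColor(im,cv2.COLOR_BGR2HSV)
def f(i):
    h=cv2.cvtColor(i,cv2.COLOR_BGR2HSV); m=cv2.inRange(h,(20,120,80),(35,255,255)); m[:215]=0; m[:,:360]=0; ys,xs=np.nonzero(m); return xs.mean(),ys.mean()
def g(i):
    a=i[222:262,328:370].max(2)<60; ys,xs=np.nonzero(a); return xs.mean()+328,ys.mean()+222,a.sum()
i0=cv2.imread("pics/top0.png"); print(f(i0),f(im),g(i0),g(im))
E
```

```text
clock: 43.85
eef_pos: [499.3, -60.3, 404.3]
tcp_rot: [-3.129, -0.03, -0.007]
contact_force: [0.2, -0.4, -0.6]
opening: -0.002
43.85 [499.3 -60.3 404.3] [-3.129 -0.03  -0.007] [ 0.2 -0.4 -0.6] -0.002
knob 279 [490.6  56.2] [15.9 13.7] 88.8 69.0
bar [2.02321154e-02 4.89402449e+02] 1.1590566918744758
plate 15730 [448.8 -32.8] [210.6 111.9] 89.2 26.2
(np.float64(386.3374613003096), np.float64(236.53869969040247)) (np.float64(387.22801302931595), np.float64(236.44625407166123)) (np.float64(348.2282398452611), np.float64(241.4487427466151), np.int64(517)) (np.float64(338.15611814345993), np.float64(241.8227848101266), np.int64(474))
```

View pics/w20.png

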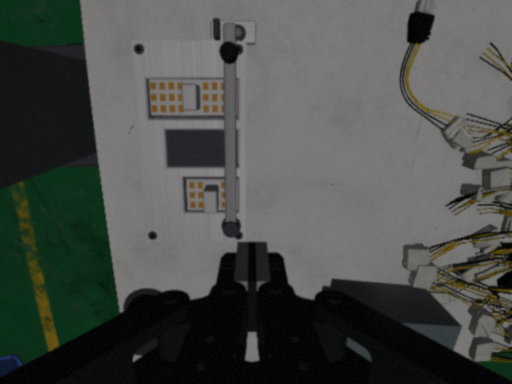

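```bash
python3 - <<'E'
from h import *
a=cv2.imread("pics/side0.png")[255:340,175:235]; im,d=grab_frame("side"); b=im[255:340,175:235]
print(np.abs(a.astype(int)-b).mean(), cv2.phaseCorrelate(cv2.cvtColor(a,6).astype(np.float32),cv2.cvtColor(b,6).astype(np.float32)))
cv2.imwrite("pics/cmp.png",np.hstack([cv2.resize(a,None,fx=5,fy=5),cv2.resize(b,None,fx=5,fy=5)]))
E
```

```text
0.8683660130718954 ((0.018294806721780077, 0.001303086535280329), 1.0034427900667544)
```

View pics/cmp.png

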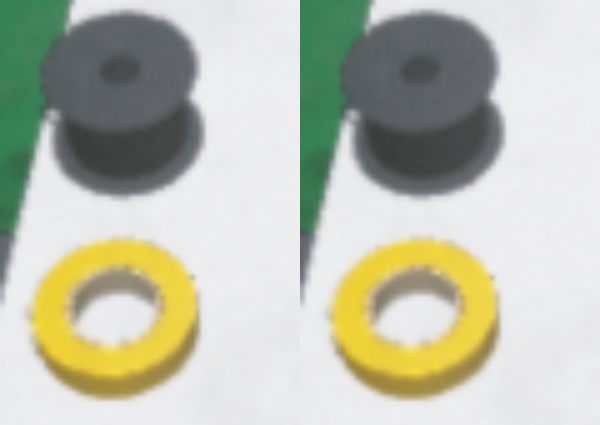

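The spool and tape have not moved. The keeper is home, with the knob 41.8 mm from the plate centre in x, the same as at the start. I'm handing in.

```bash
python3 -c "
from rig import sign_off
print(sign_off())"
```

```text
the job is handed in; nothing more can be done
None
```

The connector nest is refitted and handed in at about 44 s. I opened the keeper bar, moved the one blank (blank_m) from the nest to the drawer, and pressed the two white inserts on the bench (88 mm and 56 mm) into their own recesses. I then shut the bar and pushed the drawer closed. No insert_m or blank_s was in the scene, so the middle recess is empty.

**Last checks:**
- **Inserts:** both tops read level, at about 25 mm. My plate-height reading in that same picture hit a finger, so it gave no direct comparison; the plate is nominally 26 mm. Their heights when pressed also matched the beds' stops.
- **Keeper bar:** the first shutting left it about 4 mm off at the knob, because I backed off while still gripping. I pushed it home again. The knob and bar angle now match the starting shut position.
- **Drawer:** the pull's position puts the opening at about 0 mm, with the blank inside.
- **Spool and tape roll:** the side pictures from before and after match. One check of the spool from the top camera disagreed by about 10 pixels. I put that down to the arm being in the way, but did not confirm it.

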